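Unclip the slat tote and stack the long slats crosswise

ROBOT

A 6-joint arm with a two-finger parallel gripper is mounted at the origin on the work surface. World frame = base frame: x ahead of the robot, y to its left, z up, the work surface at z = 0. Lengths are in mm, angles in rad, forces in N, time in s.
With the tool pointing down it reaches from about 375 to 925 mm from the base axis. Payload 5.7 kg.
Tool frame: the origin (TCP) lies between the finger pads; the fingertips stand finger_overhang ahead of it and the grasp point (between the pads) lies 2 mm behind it (finger_overhang is the distance from the TCP to the fingertips, in mm); z points along the fingers, y is the direction in which the jaws open and shut (so a half turn about z gives the same grasp; the last joint's range is limited). The gripper opens to 85 mm and grips with 20 to 120 N. Pads are 22 mm wide; open, the fingers measure 114 mm over their backs; the gripper's body (76 mm by 85 mm) begins 54 mm behind the grasp point. The pads swing forward as they close: fully open they stand 13 mm farther back than shut.
Start: joints at [-1.375, 0.359, 1.51, -0, 1.272, -0.115], TCP at [183.477, -571.228, 248.267] pointing down, gripper open.
Joint ranges: [-2.97, 2.97], [-1.01, 2.36], [0.21, 2.38], [-0.96, 4.11], [0.2, 2.71], [-2.98, 2.98]. Speed limits (rad/s): [2.39, 2.39, 3.14, 3.14, 3.14, 3.14].

INTERFACE

Orientations are given as [roll, pitch, yaw] about the fixed x, y, z axes, in that order (R = Rz(yaw) Ry(pitch) Rx(roll)).
In Python, from station import observe, get_image, calibration, sign_off, silhouettes, pinpoint, finger_overhang gives the robot as it stands. The module is installed in compiled form; this text tells all that it offers.
- The arm moves only by the tool drive_tool, never from a script. Its argument "plan" is a list of rows, each an object with "linear": the shift along the world's x, y, z in cm, a list of three; "twist": the turn, a rotation vector about the world's x, y, z in degrees, a list of three; "fingers": the finger opening in cm, from 0 to 8.54. In form: [{"linear": [dx, dy, dz], "twist": [wx, wy, wz], "fingers": fingers}, ...]. A call has 1 to 20 rows; each row shifts and turns the pose as measured when the row begins; what a row does not reach is not made up. A row lasts 1/10 s, in which the tool goes at most 50 mm and 8.59 degrees, less where a joint would pass 70% of its speed; a pose out of reach is approached as far as the arm can. A call with a gripper value outside its range is refused whole. The fingers move at their own pace and stop on an object; the grip force is fixed at half the most. Time passes only in rows, so rows that do not move let the fingers close. It gives the time, the measured TCP pose, the force and the opening at its end, in the units of the state.
- observe(): the state, without advancing time (a new reading comes with each control period).
- get_image(name): name is "scene" or "top"; returns the picture (400x640x3 uint8, blue, green, red); there is no depth.
- calibration(name): a dict with "fx", "fy", "cx", "cy" (pixels), "rvec" (rotation vector, rad) and "tvec" (3), from world to camera coordinates, as OpenCV has them. Camera axes: x right, y down, z forward; pixel columns grow to the right and rows downward; lengths in mm; the calibration is good to about 2 mm. A picture is of the moment at which its call begins. calibration takes no time and is no camera call.
- sign_off(): hands the job in, once; it reports no verdict.
Trained networks look in the newest picture that a camera, given by its name, has taken for a name from the list of things; names that differ only in an ending like _2 or _b are one class to them, and where a whole thing is asked for, a point or a joint stands for the part that bears it (a point fixed in the world has none). Each returns a list of dicts, best first, with "confidence" (0 to 1); they miss things now and then, are a little off and sometimes report something else, mostly with a low value. They report only what shows in the picture. A call takes as long as a camera call.
- silhouettes(camera, target): "mask" (400x640 bool, what is visible of it).
- pinpoint(camera, target): "at" ([x, y, z] in mm, in world coordinates, good to about 4 mm: a listed point, or the origin of a listed thing).
The state is a dict: "time": time; "joint_positions": joint angles; "qvel": joint speeds; "effort": joint torques, N m; "ee_pos": TCP position; "eef_rot": TCP orientation; "ft_force": force on the tool from outside, world axes, zero at the start; "wrist_torque": the same for the moment, N m; "gripper_width": finger opening in mm.
Only numpy, scipy, OpenCV 4.12 (cv2) and the standard library are available. Lean on these libraries where they do the work, as an engineer would, in place of code of your own. Each camera call takes 0.05 s, during which the arm holds its last target.

TASK

Flip both orange clips off the tote, and only then lift the lid off and lay it flat, handle up, in the middle of the rubber mat. Take all the long slats (130 mm) out of the tote and build them into a crosswise tower on the plywood board: two to a layer, the first two on the green strips, the next two across them near their ends so that every layer makes the same square, and so on; an odd last slat lies over either side of the square. Leave the short slats (95 mm) in the tote, the clips open, and the bottle, mug and control box alone.

Things in the scene. Friction and masses are not known exactly. Their poses are not given: they have to be found in the camera images.
- tote: grey storage tote fixed to the table, 250 (x) x 160 (y) x 63 mm high, walls and floor 5 mm thick; origin under its centre. Its clips sit at the middle of its two long sides, at +y and -y.
- lid: blue lid lying loose on the tote, plate 256 (x) x 166 (y) x 8 mm, about 0.3 kg; origin at the centre of the plate's underside, 63 mm above the tote's origin when closed. A locating lip reaches 6 mm below the plate, inside the tote's mouth with about 3.5 mm play each way, so on a flat surface the origin stands 6 mm above it.
- lid_handle (a point): centre of the black bar handle on top of the lid: a bar 96 mm long along the lid's x, 14 mm wide, 14 mm high, on two end posts, its centre 39 mm above the plate's underside, with 24 mm of air between bar and plate.
- clip_a (a joint): orange over-centre clip at the tote's +y side: 0 = closed, upright with a hook reaching 12 mm in over the lid's edge; 2.0 rad = fully open, swung outwards and hanging a little below level. It turns about an axis along the tote's x, 89 mm from the tote's middle line, 45 mm above the table. Its spring pushes it shut below 0.8 rad and snaps it open beyond; about 4 N outwards on the inner face of its tab starts it moving. Open, it reaches about 160 mm from the tote's middle line.
- clip_b (a joint): the same clip at the tote's -y side (grows as it swings outwards to -y).
- clip_a_tab (a point): on the inner face (towards the lid) of clip_a's tab, 60 mm from its hinge; closed it is 105 mm above the table. The flat tab, 50 mm wide and 5 mm thick, stands from 7 mm above the lid's top to 119 mm above the table when closed.
- clip_b_tab (a point): the same point on clip_b's tab.
- board: plywood stacking board fixed to the table, 160 x 160 x 12 mm; origin under its centre. Two green painted strips, 130 x 28 mm, run along its x at y = +45 and y = -45 mm and show where the first layer lies. The second layer lies crosswise, along the board's y at x = +45 and -45 mm, the third like the first.
- mat: grey and black rubber mat fixed to the table, 274 (x) x 180 (y) x 3 mm, the place for the lid; origin under its centre.
- bottle: white bottle with a red cap standing beyond the tote, 60 mm across, 150 mm high, origin under its centre; leave alone.
- mug: blue mug standing beyond the tote, 80 mm across, 90 mm high, origin under its centre; leave alone.
- device: grey electronic control box lying beyond the tote, 100 x 160 x 35 mm, origin under its centre; leave alone.
- long1: one of the four to six long slats (may be absent): wooden slat, 28 mm wide, 16 mm thick, 130 mm long; origin at its very centre, x along its length, y across its width, z through its thickness. Slats start flat in the closed tote in three side-by-side piles 60 mm apart along the tote's x, up to three high, each slat lying along the tote's y; the short ones are always at the bottom of a pile.
- long2: long slat like long1 (130 mm), may be absent
- long3: long slat like long1 (130 mm), may be absent
- long4: long slat like long1 (130 mm), may be absent
- long5: long slat like long1 (130 mm), may be absent
- long6: long slat like long1 (130 mm), may be absent
- short1: short look-alike of the same wood and section, only 95 mm long (28 mm wide, 16 mm thick); origin at its very centre, x along its length; stays in the tote
- short2: as short1

How it is judged:
By the outcome, as a careful person would: the job done as asked, in the order asked, and still so for the second after the job is handed in, with the robot touching nothing.
Of long4, long5, long6 only 1 to 3 are there at a start; the rules pass over those that are not, and their reading is None.
At some moment in a run one of lid may be knocked a few centimetres aside while the robot is not near it.
Once in a run the grip may slacken for a moment while it holds something.
It also fails if it takes over 210 s, if anything falls off the work surface, if the arm or the gripper's body presses on something with over 40 N, if the wrist force passes 120 N, or if a joint passes its speed limit or range.

## Working session

There is one attempt and no reset: what is moved stays moved. The work goes in short steps, Python scripts to look and compute and a tool call to move; the robot and the scene stay as the last step left them, time stands still between calls to the robot, and variables do not carry over. Pictures are saved under pics/ and viewed, and the job is handed in when it is done.

Besides the shell and the picture viewer there is one more tool, called as a command line: name --argument value ..., lists and objects as JSON in quotes. drive_tool: Moves the arm, as the interface text tells. Its arguments: {"type":"object","properties":{"plan":{"type":"array","items":{"type":"object","properties":{"linear":{"type":"array","items":{"type":"number"}},"twist":{"type":"array","items":{"type":"number"}},"fingers":{"type":"number"}}}}},"required":["plan"]}

```bash
mkdir -p pics
python3 - <<'E'
from station import *
import cv2
print(observe()); 
import station
print(finger_overhang if not callable(finger_overhang) else finger_overhang())
for c in ("scene","top"):
    cv2.imwrite(f"pics/{c}0.png",get_image(c)); print(calibration(c))
for t in ["tote","lid","lid_handle","clip_a","clip_a_tab","clip_b_tab","board","mat","bottle","mug","device"]:
    for c in ("top","scene"):
        print(t,c,[( [round(float(v),1) for v in d["at"]],round(float(d["confidence"]),2)) for d in pinpoint(c,t)[:3]])
print(observe()["time"])
E
```

```text
{'time': 0.0, 'joint_positions': array([-1.37508794e+00,  3.59469334e-01,  1.51146407e+00,  6.74585871e-06,
        1.27250080e+00, -1.15107146e-01]), 'qvel': array([ 0.00133314, -0.00033558, -0.00130409,  0.00013805, -0.00072461,
       -0.00022592]), 'effort': array([ 1.64381847e-03, -5.27616513e+01, -2.78615409e+01, -2.79942033e-04,
        1.32201341e-02, -1.02147845e-05]), 'ee_pos': array([ 183.36162184, -570.59631278,  247.46276091]), 'eef_rot': array([-3.13976404e+00, -2.17908668e-04,  3.10813345e-01]), 'ft_force': array([-0.13172694,  0.86035683,  0.17093466]), 'wrist_torque': array([0.00556373, 0.04833511, 0.08263116]), 'gripper_width': 85.57325209150879}
17.0
{'fx': 389.5402383758333, 'fy': 389.5402383758333, 'cx': 316.3725255291501, 'cy': 198.56696656753022, 'rvec': array([ 1.66794869,  2.18898718, -0.59458612]), 'tvec': array([ 149.97879192, -480.06137859, 1414.19635892])}
{'fx': 511.3964820577059, 'fy': 511.3964820577059, 'cx': 317.85785910214724, 'cy': 195.84301600693752, 'rvec': array([ 2.17280109, -2.15332041,  0.0930954 ]), 'tvec': array([   5.2177069 ,  623.60289172, 1465.0095287 ])}
tote top []
tote scene []
lid top [([560.8, -24.8, 63.7], 0.71), ([576.3, -109.0, 104.6], 0.28)]
lid scene [([558.0, -26.5, 64.0], 0.94)]
lid_handle top [([561.5, -21.3, 104.9], 0.96)]
lid_handle scene [([560.9, -24.8, 102.2], 0.85), ([707.1, 248.7, 1.4], 0.31)]Traceback (most recent call last):
  File "<stdin>", line 10, in <module>
ValueError: it knows: board, bottle, clip_a_tab, clip_b_tab, device, lid, lid_handle, long, mat, mug, short, tote
```

Run:
```python
from station import *
for t in ["tote","clip_a_tab","board","mat","bottle","mug","device"]:
    for c in ("top","scene"):
        print(t,c,[( [round(float(v),1) for v in d["at"]],round(float(d["confidence"]),2)) for d in pinpoint(c,t)[:3]])
print(observe()["time"])
```

```text
tote top []
tote scene []
clip_a_tab top [([547.2, 58.9, 105.1], 0.52)]
clip_a_tab scene [([545.5, 57.9, 105.4], 0.68)]
board top [([449.6, 353.9, 3.6], 0.6)]
board scene [([452.2, 358.7, 2.9], 0.72)]
mat top [([455.9, -356.5, -0.8], 0.82)]
mat scene [([455.7, -356.9, -1.8], 0.67)]
bottle top [([710.5, 251.2, 3.2], 0.56)]
bottle scene [([704.4, 246.5, 0.0], 0.78)]
mug top [([729.8, -229.1, -0.9], 0.9)]
mug scene [([730.1, -228.9, -1.3], 0.88)]
device top [([783.9, -1.4, -1.0], 0.58), ([562.3, -25.5, 64.6], 0.36)]
device scene [([787.0, -1.8, -0.4], 0.91)]
1.1
```

View pics/scene0.png

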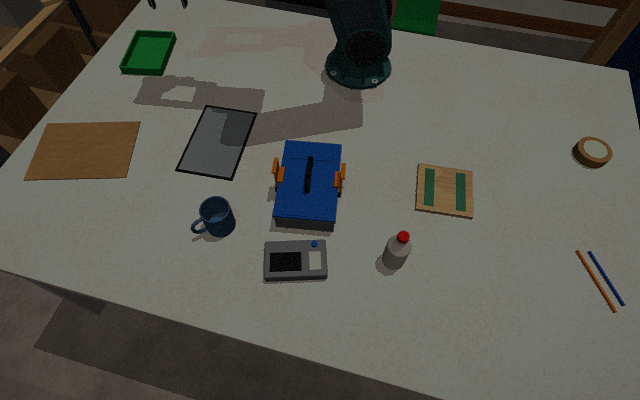

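View pics/top0.png

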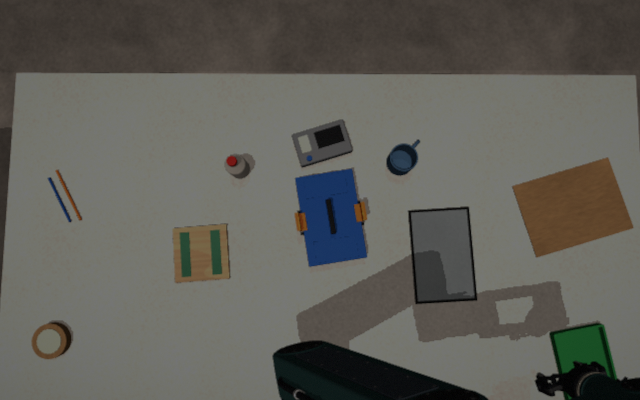

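The top view shows the closed tote at about (332,217) with its clips at (300,222) and (361,211). The board is at (201,253) and the mat at (443,255). The tote is yawed slightly, so next I'll measure the yaws.

```bash
cat > h.py <<'E'
from station import *
import numpy as np, cv2
def cam(c):
    k=calibration(c); K=np.array([[k['fx'],0,k['cx']],[0,k['fy'],k['cy']],[0,0,1]]); R=cv2.Rodrigues(k['rvec'])[0]; return K,R,np.array(k['tvec'])
def toplane(c,px,z):
    K,R,t=cam(c); px=np.atleast_2d(px).astype(float)
    d=(R.T@np.linalg.inv(K)@np.c_[px,np.ones(len(px))].T).T; o=-R.T@t
    s=(z-o[2])/d[:,2]; return (o+s[:,None]*d)[:,:2]
def proj(c,P):
    K,R,t=cam(c); q=(K@(R@np.atleast_2d(P).T+t[:,None])).T; return q[:,:2]/q[:,2:]
def rect(c,mask,z):
    cs,_=cv2.findContours(mask.astype(np.uint8),cv2.RETR_EXTERNAL,cv2.CHAIN_APPROX_NONE)
    m=max(cs,key=cv2.contourArea)[:,0]
    w=toplane(c,m,z).astype(np.float32)
    (x,y),(a,b),th=cv2.minAreaRect(w)
    if b>a: a,b,th=b,a,th+90
    th=(th+90)%180-90
    return [round(v,1) for v in (x,y,a,b,th)]   # long axis dir th
def save(c,n,box=None,s=1):
    im=get_image(c)
    if box: x0,y0,x1,y1=box; im=im[y0:y1,x0:x1]
    if s!=1: im=cv2.resize(im,None,fx=s,fy=s,interpolation=cv2.INTER_CUBIC)
    cv2.imwrite(f"pics/{n}.png",im)
def pp(c,t):
    return [([round(float(v),1) for v in d["at"]],round(float(d["confidence"]),2)) for d in pinpoint(c,t)]
def st():
    o=observe(); print("t",round(o['time'],2),"tcp",np.round(o['ee_pos'],1),"rpy",np.round(np.degrees(o['eef_rot']),1),"F",np.round(o['ft_force'],1),"w",round(o['gripper_width'],1),"q",np.round(o['joint_positions'],2))
E
python3 - <<'E'
from h import *
for t,z in [("lid",71),("board",12),("mat",3),("tote",63),("clip_a_tab",105)]:
    for c in ("top","scene"):
        get_image(c)
        for d in silhouettes(c,t)[:2]: print(t,c,round(float(d["confidence"]),2),d["mask"].sum(),rect(c,d["mask"],z))
print(pp("top","clip_b_tab"),pp("scene","clip_b_tab"),pp("top","lid_handle"),pp("scene","lid"))
save("top","t1",(270,150,400,280),5)
st()
E
```

```text
lid top 0.72 5208 [559.6, -24.1, 260.9, 170.2, 10.2]
lid scene 0.63 4495 [560.8, -24.3, 258.0, 168.2, 9.5]
board top 0.94 2895 [454.9, 355.2, 161.1, 159.5, -84.7]
board scene 0.89 2749 [456.3, 353.3, 172.6, 166.3, 5.8]
mat top 0.96 5700 [457.2, -354.0, 274.0, 179.8, 4.0]
mat scene 0.8 3866 [455.0, -352.9, 275.8, 184.0, 4.2]
tote top 0.82 426 [573.6, -109.6, 61.0, 31.9, 9.5]
tote scene 0.58 853 [698.0, -0.4, 152.0, 26.8, -80.4]
clip_a_tab top 0.56 189 [544.7, 57.2, 54.0, 28.5, 7.9]
clip_a_tab scene 0.6 165 [552.1, 59.1, 85.0, 25.4, 6.5]
[([578.6, -110.7, 105.2], 0.67), ([709.5, 245.8, -0.7], 0.67)] [([576.8, -110.4, 105.1], 0.68)] [([730.3, -231.8, -1.0], 0.25)] [([557.9, -25.1, 64.1], 0.61)]
t 2.35 tcp [ 183.5 -571.2  248.3] rpy [-180.    -0.    17.8] F [0.9 0.2 0.7] w 85.4 q [-1.38  0.36  1.51  0.    1.27 -0.12]
```

View pics/t1.png

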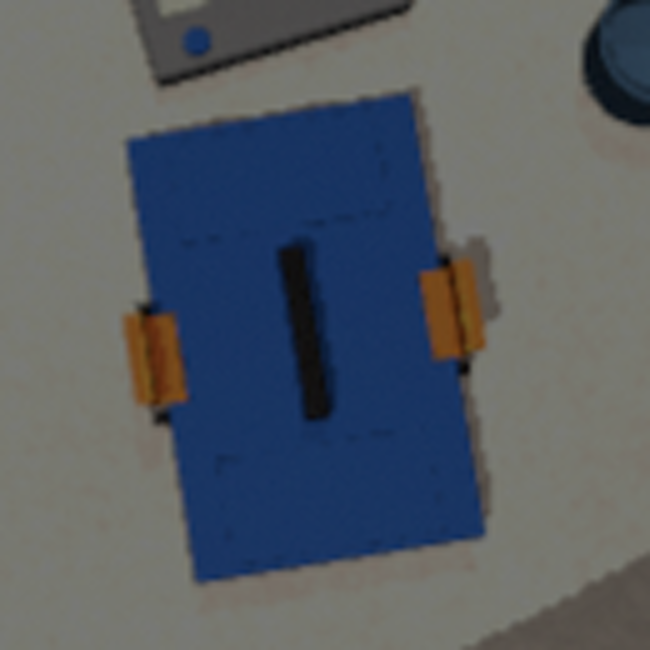

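drive_tool --plan '[{"linear": [2.6, 3.25, 0], "twist": [0, 0, -0.5], "fingers": 0}, {"linear": [2.6, 3.25, 0], "twist": [0, 0, -0.5], "fingers": 0}, {"linear": [2.6, 3.25, 0], "twist": [0, 0, -0.5], "fingers": 0}, {"linear": [2.6, 3.25, 0], "twist": [0, 0, -0.5], "fingers": 0}, {"linear": [2.6, 3.25, 0], "twist": [0, 0, -0.5], "fingers": 0}, {"linear": [2.6, 3.25, 0], "twist": [0, 0, -0.5], "fingers": 0}, {"linear": [2.6, 3.25, 0], "twist": [0, 0, -0.5], "fingers": 0}, {"linear": [2.6, 3.25, 0], "twist": [0, 0, -0.5], "fingers": 0}, {"linear": [2.6, 3.25, 0], "twist": [0, 0, -0.5], "fingers": 0}, {"linear": [2.6, 3.25, 0], "twist": [0, 0, -0.5], "fingers": 0}, {"linear": [2.6, 3.25, 0], "twist": [0, 0, -0.5], "fingers": 0}, {"linear": [2.6, 3.25, 0], "twist": [0, 0, -0.5], "fingers": 0}, {"linear": [2.6, 3.25, 0], "twist": [0, 0, -0.5], "fingers": 0}, {"linear": [2.6, 3.25, 0], "twist": [0, 0, -0.5], "fingers": 0}, {"linear": [2.6, 3.25, 0], "twist": [0, 0, -0.5], "fingers": 0}]'

```text
time: 3.85
ee_pos: [583.3, -69.5, 250.6]
eef_rot: [3.132, -0.003, 0.165]
ft_force: [0.1, -0.9, 0.3]
gripper_width: -0.0
```

drive_tool --plan '[{"linear": [-1.2, -1.4, -4], "twist": [0, 0, 0.5], "fingers": 0}, {"linear": [0, 0, -4], "twist": [0, 0, 0], "fingers": 0}, {"linear": [0, 0, -2], "twist": [0, 0, 0], "fingers": 0}, {"linear": [0, 0, 0], "twist": [0, 0, 0], "fingers": 0}]'

```text
time: 4.25
ee_pos: [577.8, -77.2, 149.9]
eef_rot: [3.13, -0.012, 0.184]
ft_force: [0.6, 1.1, -0.5]
gripper_width: -0.2
```

Run:
```python
from h import *
st(); save("scene","s1",(240,100,380,240),5); st()
```

```text
t 4.25 tcp [577.8 -77.2 149.9] rpy [179.4  -0.7  10.5] F [ 0.6  1.1 -0.5] w -0.2 q [-0.25  0.43  1.67 -0.01  1.03  1.14]
t 4.3 tcp [578.5 -77.4 151.2] rpy [179.3  -0.8  10.5] F [-0.   0.8 -0.3] w -0.0 q [-0.25  0.43  1.67 -0.01  1.03  1.14]
```

View pics/s1.png

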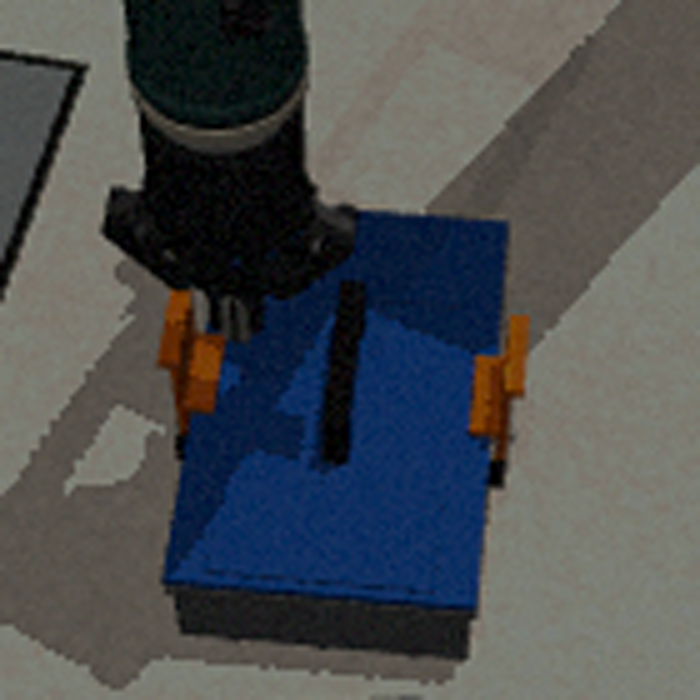

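drive_tool --plan '[{"linear": [0, 0, -2.4], "twist": [0.5, 0.5, 0], "fingers": 0}, {"linear": [0, 0, -2.1], "twist": [0, 0, 0], "fingers": 0}, {"linear": [0.2, -1.0, 0], "twist": [0, 0, 0], "fingers": 0}, {"linear": [0.2, -1.0, 0], "twist": [0, 0, 0], "fingers": 0}, {"linear": [0.2, -1.0, 0], "twist": [0, 0, 0], "fingers": 0}, {"linear": [0.2, -1.0, 0], "twist": [0, 0, 0], "fingers": 0}, {"linear": [0.2, -1.0, 0], "twist": [0, 0, 0], "fingers": 0}, {"linear": [0.3, -1.5, 0], "twist": [0, 0, 0], "fingers": 0}, {"linear": [0.3, -1.5, 0], "twist": [0, 0, 0], "fingers": 0}, {"linear": [0, 0, 0], "twist": [0, 0, 0], "fingers": 0}]'

```text
time: 5.3
ee_pos: [603.1, -168.1, 117.2]
eef_rot: [3.132, -0.022, 0.182]
ft_force: [0.6, -0.5, 0.1]
gripper_width: -0.2
```

Run:
```python
from h import *
st(); save("scene","s2",(240,100,380,240),5); st()
```

```text
t 5.3 tcp [ 603.1 -168.1  117.2] rpy [179.5  -1.3  10.4] F [ 0.6 -0.5  0.1] w -0.2 q [-0.38  0.52  1.6   0.    0.99  1.  ]
t 5.35 tcp [ 602.7 -167.1  117. ] rpy [179.5  -1.3  10.4] F [-0.3 -0.1 -0.3] w -0.2 q [-0.38  0.52  1.61  0.01  0.99  1.  ]
```

View pics/s2.png

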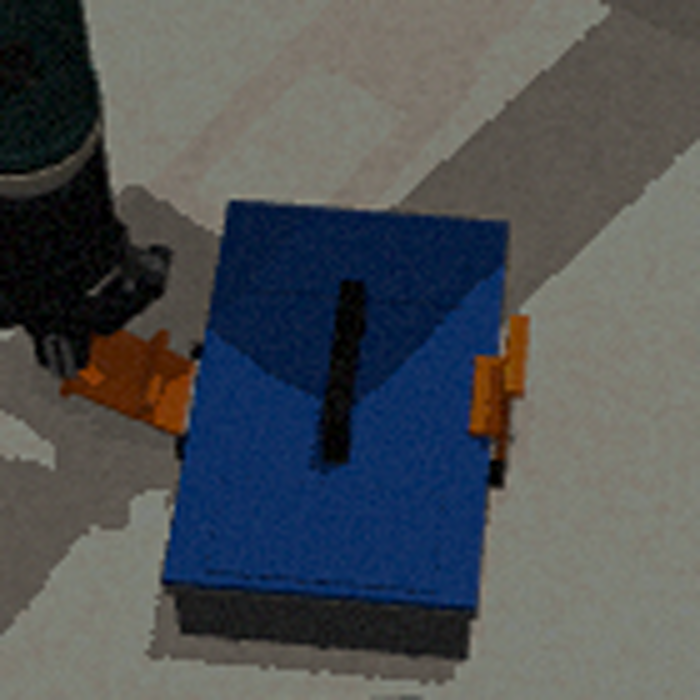

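drive_tool --plan '[{"linear": [0, 0, 3.5], "twist": [0, 1, 0], "fingers": 0}, {"linear": [-1.1, 4.0, 2], "twist": [0, 0, 0], "fingers": 0}, {"linear": [-1.1, 4.0, 0], "twist": [0, 0, 0], "fingers": 0}, {"linear": [-1.1, 4.0, 0], "twist": [0, 0, 0], "fingers": 0}, {"linear": [-1.1, 4.0, 0], "twist": [0, 0, 0], "fingers": 0}, {"linear": [-0.6, 2.6, 0], "twist": [0, 0, 0], "fingers": 0}, {"linear": [0, 0, 0], "twist": [0, 0, 0], "fingers": 0}]'

```text
time: 6.05
ee_pos: [551.2, 22.6, 174.4]
eef_rot: [3.135, -0.007, 0.177]
ft_force: [-0.1, -0.4, 0.3]
gripper_width: 0.1
```

drive_tool --plan '[{"linear": [0, 0.4, -3], "twist": [0, 0, 0], "fingers": 0}, {"linear": [0, 0, -2.4], "twist": [0, 0, 0], "fingers": 0}, {"linear": [0, 0, -0.8], "twist": [0, 0, 0], "fingers": 0}, {"linear": [-0.2, 1.0, 0], "twist": [0, 0, 0], "fingers": 0}, {"linear": [-0.2, 1.0, 0], "twist": [0, 0, 0], "fingers": 0}, {"linear": [-0.2, 1.0, 0], "twist": [0, 0, 0], "fingers": 0}, {"linear": [-0.2, 1.0, 0], "twist": [0, 0, 0], "fingers": 0}, {"linear": [-0.2, 1.0, 0], "twist": [0, 0, 0], "fingers": 0}, {"linear": [-0.3, 1.5, 0], "twist": [0, 0, 0], "fingers": 0}, {"linear": [-0.3, 1.5, 0], "twist": [0, 0, 0], "fingers": 0}, {"linear": [-0.2, 1.0, 0], "twist": [0, 0, 0], "fingers": 0}]'

```text
time: 7.15
ee_pos: [537.5, 120.5, 116.9]
eef_rot: [3.129, -0.019, 0.179]
ft_force: [-0.1, 0.6, 0.1]
gripper_width: -0.0
```

Run:
```python
from h import *
st(); save("scene","s3",(240,100,380,240),5); st(); print(pp("scene","lid"),pp("scene","lid_handle"),pp("top","lid_handle"))
```

```text
t 7.15 tcp [537.5 120.5 116.9] rpy [179.3  -1.1  10.3] F [-0.1  0.6  0.1] w -0.0 q [ 0.1   0.44  1.77 -0.01  0.91  1.5 ]
t 7.2 tcp [537.1 121.6 116.9] rpy [179.3  -1.1  10.3] F [-1.1  1.3  0.7] w -0.1 q [ 0.1   0.44  1.77 -0.01  0.91  1.5 ]
[([559.4, -26.7, 64.0], 0.56)] [([559.9, -24.3, 104.2], 0.63)] [([561.5, -21.1, 100.3], 0.6)]
```

View pics/s3.png

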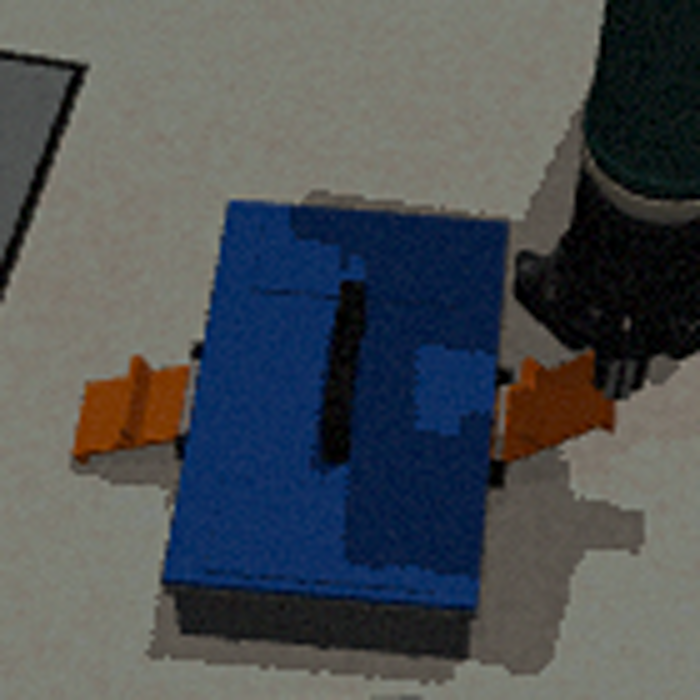

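drive_tool --plan '[{"linear": [0, 0, 4], "twist": [0.3, 1, 0], "fingers": 6}, {"linear": [0.3, -2, 3], "twist": [0, 0, 0], "fingers": 6}, {"linear": [0.6, -4, 0], "twist": [0, 0, 0], "fingers": 6}, {"linear": [0.6, -4, 0], "twist": [0, 0, 0], "fingers": 6}, {"linear": [0.6, -3.5, 0], "twist": [0, 0, 0], "fingers": 6}, {"linear": [0, 0, 0], "twist": [0, 0, 0], "fingers": 6}]'

```text
time: 7.95
ee_pos: [559.7, -23.1, 189.9]
eef_rot: [3.134, -0.003, 0.181]
ft_force: [0.4, -0.2, 0.0]
gripper_width: 59.9
```

Run:
```python
from h import *
st(); save("scene","s4",(240,100,380,240),5); st()
```

```text
t 7.95 tcp [559.7 -23.1 189.9] rpy [179.6  -0.2  10.3] F [ 0.4 -0.2  0. ] w 59.9 q [-0.16  0.36  1.67 -0.01  1.11  1.23]
t 8.0 tcp [559.  -21.3 189.8] rpy [ 1.797e+02 -1.000e-01  1.030e+01] F [ 0.7 -0.1  0.1] w 59.9 q [-0.16  0.36  1.67 -0.01  1.11  1.23]
```

View pics/s4.png

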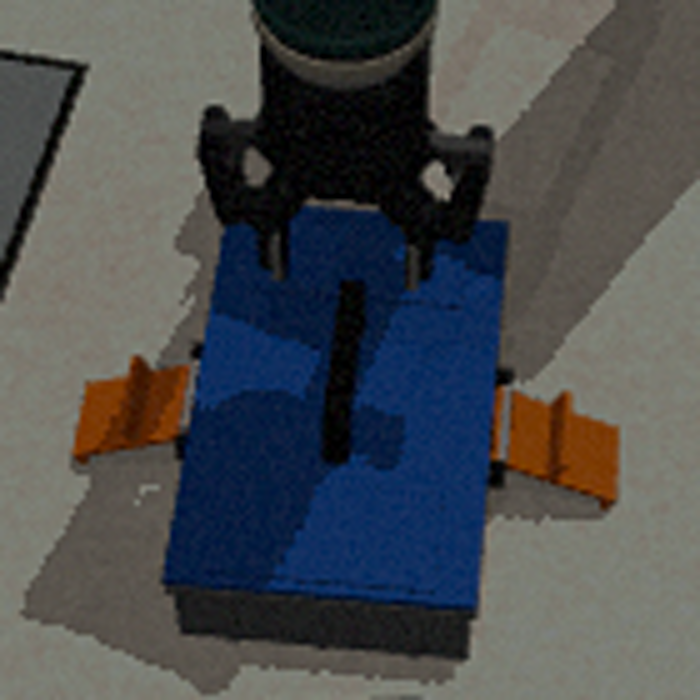

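drive_tool --plan '[{"linear": [0, -0.1, -4], "twist": [0, 0, 0], "fingers": 5}, {"linear": [0, 0, -3], "twist": [0, 0, 0], "fingers": 5}, {"linear": [0, 0, -1], "twist": [0, 0, 0], "fingers": 5}, {"linear": [0, 0, -0.5], "twist": [0, 0, 0], "fingers": 5}]'

```text
time: 8.4
ee_pos: [559.9, -21.4, 104.3]
eef_rot: [3.136, -0.007, 0.178]
ft_force: [-0.2, 0.9, -0.0]
gripper_width: 49.8
```

drive_tool --plan '[{"linear": [0, -0.2, -0.3], "twist": [0, 0, 0], "fingers": 3}, {"linear": [0, 0, 0], "twist": [0, 0, 0], "fingers": 0}, {"linear": [0, 0, 0], "twist": [0, 0, 0], "fingers": 0}, {"linear": [0, 0, 0], "twist": [0, 0, 0], "fingers": 0}, {"linear": [0, 0, 0], "twist": [0, 0, 0], "fingers": 0}]'

```text
time: 8.9
ee_pos: [560.6, -22.3, 103.3]
eef_rot: [3.136, -0.008, 0.18]
ft_force: [0.4, 0.2, -3.5]
gripper_width: 12.9
```

drive_tool --plan '[{"linear": [0, 0, 1.5], "twist": [0, 0, 0], "fingers": 0}, {"linear": [0, 0, 1.5], "twist": [0, 0, 0], "fingers": 0}, {"linear": [0, 0, 2], "twist": [0, 0, 0], "fingers": 0}, {"linear": [0, 0, 2], "twist": [0, 0, 0], "fingers": 0}, {"linear": [0, 0, 0], "twist": [0, 0, 0], "fingers": 0}]'

```text
time: 9.4
ee_pos: [559.0, -21.9, 175.1]
eef_rot: [3.137, -0.006, 0.18]
ft_force: [1.7, -0.4, -2.8]
gripper_width: 12.9
```

Run:
```python
from h import *
st(); save("scene","s5",(200,60,400,240),4); st()
```

```text
t 9.4 tcp [559.  -21.9 175.1] rpy [179.7  -0.3  10.3] F [ 1.7 -0.4 -2.8] w 12.9 q [-0.16  0.38  1.69 -0.    1.07  1.23]
t 9.45 tcp [558.1 -21.8 173.8] rpy [179.8  -0.2  10.3] F [-0.5  0.5 -4. ] w 12.6 q [-0.16  0.38  1.69 -0.    1.07  1.23]
```

View pics/s5.png

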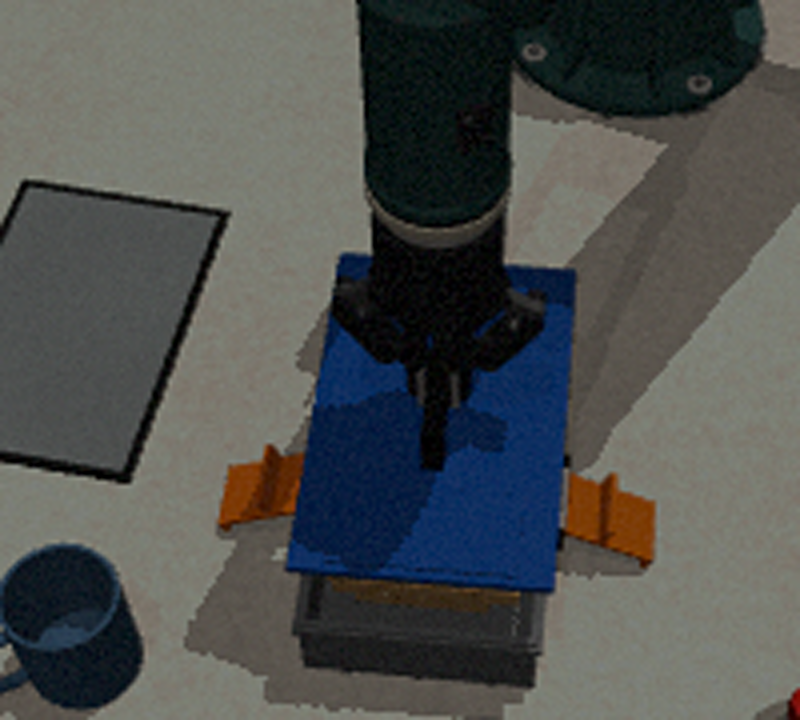

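drive_tool --plan '[{"linear": [-0.5, -2, 0.2], "twist": [0, 0, -0.5], "fingers": 0}, {"linear": [-1.1, -3.5, 0], "twist": [0, 0, -0.6], "fingers": 0}, {"linear": [-1.1, -3.5, 0], "twist": [0, 0, -0.6], "fingers": 0}, {"linear": [-1.1, -3.5, 0], "twist": [0, 0, -0.6], "fingers": 0}, {"linear": [-1.1, -3.5, 0], "twist": [0, 0, -0.6], "fingers": 0}, {"linear": [-1.1, -3.5, 0], "twist": [0, 0, -0.6], "fingers": 0}, {"linear": [-1.1, -3.5, 0], "twist": [0, 0, -0.6], "fingers": 0}, {"linear": [-1.1, -3.5, 0], "twist": [0, 0, -0.6], "fingers": 0}, {"linear": [-1.1, -3.5, 0], "twist": [0, 0, -0.6], "fingers": 0}, {"linear": [-0.6, -2, 0], "twist": [0, 0, -0.6], "fingers": 0}, {"linear": [0, 0, 0], "twist": [0, 0, 0], "fingers": 0}]'

```text
time: 10.55
ee_pos: [447.2, -348.9, 161.4]
eef_rot: [-3.135, 0.009, 0.076]
ft_force: [0.0, 0.6, -3.2]
gripper_width: 12.3
```

Run:
```python
from h import *
st()
get_image("top");get_image("scene")
for c in("top","scene"):
    for d in silhouettes(c,"lid")[:1]: print(rect(c,d["mask"],130))
    print(pp(c,"lid"),pp(c,"mat"))
save("top","t2",(270,100,500,330),3)
```

```text
t 10.55 tcp [ 447.2 -348.9  161.4] rpy [-179.6    0.5    4.3] F [ 0.   0.6 -3.2] w 12.3 q [-0.78  0.41  1.67 -0.    1.07  0.71]
[461.3, -346.7, 233.6, 167.5, 4.1]
[([781.5, -0.5, 1.0], 0.23)] []
[447.3, -345.0, 264.1, 167.9, 4.8]
[([440.4, -348.5, 124.9], 0.89), ([558.7, -24.0, -4.1], 0.31), ([613.8, -15.7, 9.5], 0.18)] [([453.5, -355.9, -0.1], 0.78)]
```

View pics/t2.png

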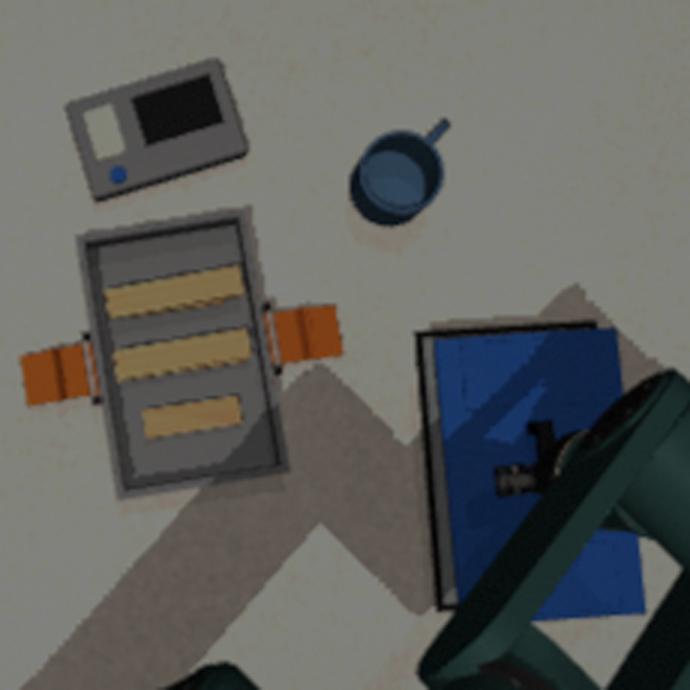

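drive_tool --plan '[{"linear": [0.5, -0.3, -3], "twist": [0, 0, 0], "fingers": 0}, {"linear": [0.4, -0.2, -3], "twist": [0, 0, 0], "fingers": 0}, {"linear": [0, 0, -2], "twist": [0, 0, 0], "fingers": 0}, {"linear": [0, 0, -0.5], "twist": [0, 0, 0], "fingers": 0}, {"linear": [0, 0, 0], "twist": [0, 0, 0], "fingers": 0}]'

```text
time: 11.5
ee_pos: [461.1, -349.9, 78.0]
eef_rot: [-3.139, 0.003, 0.084]
ft_force: [0.9, -1.1, -4.0]
gripper_width: 13.0
```

Run:
```python
from h import *
st()
get_image("scene");get_image("top")
for c in("scene","top"):
    for d in silhouettes(c,"lid")[:1]: print(rect(c,d["mask"],observe()['ee_pos'][2]-40+8))
save("scene","s6",(160,80,300,220),5)
```

```text
t 11.5 tcp [ 461.1 -349.9   78. ] rpy [-179.9    0.2    4.8] F [ 0.9 -1.1 -4. ] w 13.0 q [-0.77  0.53  1.72 -0.    0.9   0.72]
[461.7, -348.2, 259.7, 167.5, 5.2]
[474.4, -346.4, 232.2, 167.5, 4.1]
```

View pics/s6.png

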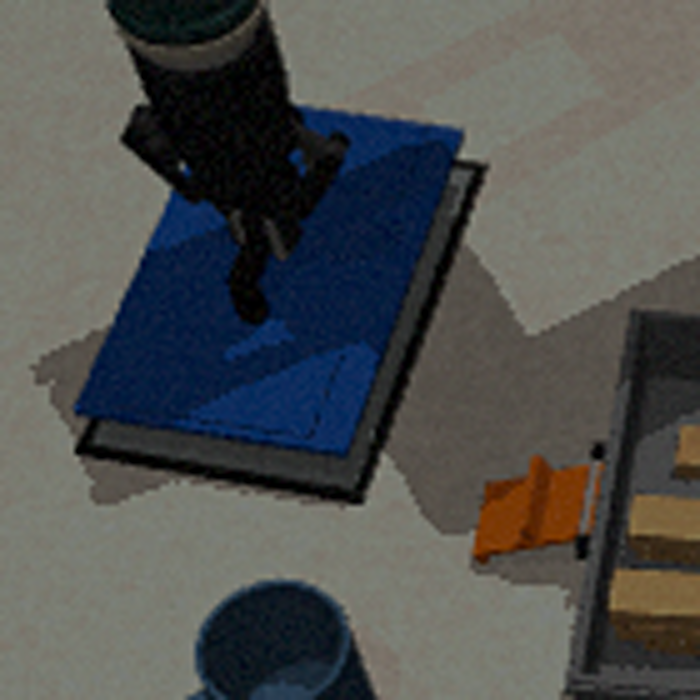

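drive_tool --plan '[{"linear": [-0.5, -0.4, -1], "twist": [0, 0, -0.5], "fingers": 0}, {"linear": [0, 0, -0.7], "twist": [0, 0, 0], "fingers": 0}, {"linear": [0, 0, 0], "twist": [0, 0, 0], "fingers": 0}]'

```text
time: 12.05
ee_pos: [457.2, -356.5, 63.2]
eef_rot: [3.138, -0.001, 0.074]
ft_force: [0.0, -0.1, -4.4]
gripper_width: 12.6
```

drive_tool --plan '[{"linear": [-0.1, 0.15, -0.7], "twist": [0, 0, 0], "fingers": 0}, {"linear": [0, 0, -0.5], "twist": [0, 0, 0], "fingers": 0}, {"linear": [0, 0, 0], "twist": [0, 0, 0], "fingers": 0}]'

```text
time: 12.35
ee_pos: [455.7, -354.8, 49.8]
eef_rot: [3.139, -0.001, 0.073]
ft_force: [-0.1, 0.1, -3.0]
gripper_width: 12.7
```

drive_tool --plan '[{"linear": [0, 0, -0.2], "twist": [0, 0, 0], "fingers": 0}, {"linear": [0, 0, 0], "twist": [0, 0, 0], "fingers": 0}]'

```text
time: 12.55
ee_pos: [456.0, -355.0, 48.4]
eef_rot: [3.139, -0.001, 0.074]
ft_force: [-0.7, 0.3, -1.8]
gripper_width: 12.6
```

drive_tool --plan '[{"linear": [0, 0, 0], "twist": [0, 0, 0], "fingers": 5}, {"linear": [0, 0, 0], "twist": [0, 0, 0], "fingers": 5}, {"linear": [0, 0, 0], "twist": [0, 0, 0], "fingers": 5}, {"linear": [0, 0, 3], "twist": [0, 0, 0], "fingers": 5}, {"linear": [0, 0, 4], "twist": [0, 0, 0], "fingers": 5}, {"linear": [0, 0, 4], "twist": [0, 0, 0], "fingers": 5}, {"linear": [0, 0, 4], "twist": [0, 0, 0], "fingers": 5}, {"linear": [0, 0, 1], "twist": [0, 0, 0], "fingers": 5}]'

```text
time: 13.35
ee_pos: [455.5, -354.3, 213.0]
eef_rot: [3.14, -0.0, 0.074]
ft_force: [-0.0, -0.8, -0.1]
gripper_width: 49.8
```

Run:
```python
from h import *
st()
get_image("scene");get_image("top")
for c in("scene","top"):
    for d in silhouettes(c,"lid")[:1]: print(c,rect(c,d["mask"],17))
    print(pp(c,"lid"))
for t in("long","short","tote"):
  for c in("top","scene"): print(t,c,pp(c,t))
for d in silhouettes("top","long")+silhouettes("top","short"): print(round(float(d["confidence"]),2),rect("top",d["mask"],40))
save("top","t3",(270,100,500,330),3)
save("scene","s7",(160,80,360,240),4)
```

```text
t 13.35 tcp [ 455.5 -354.3  213. ] rpy [179.9  -0.    4.2] F [-0.  -0.8 -0.1] w 49.8 q [-0.78  0.36  1.6  -0.    1.18  0.72]
scene [456.7, -354.8, 261.1, 172.6, 4.9]
[([457.3, -358.8, 11.6], 0.86)]
top [457.4, -354.0, 255.5, 166.3, 4.1]
[([458.9, -354.0, 7.6], 0.79)]
long top [([560.7, -25.3, 24.3], 0.91), ([621.1, -22.0, 47.2], 0.58), ([559.3, -20.5, 15.1], 0.38)]
long scene [([619.8, -18.1, 41.3], 0.94), ([558.2, -26.4, 29.2], 0.84), ([557.0, -22.5, 12.7], 0.43), ([619.0, -10.2, 30.2], 0.43)]
short top [([498.5, -34.1, 14.6], 0.86), ([614.2, -17.1, 14.6], 0.6), ([453.3, 353.1, -2.0], 0.41), ([621.2, -18.9, 44.3], 0.28)]
short scene [([498.2, -36.4, 14.0], 0.59), ([614.7, -17.8, 13.6], 0.47)]
tote top [([563.4, -24.3, -1.1], 0.8), ([498.5, -33.5, 14.5], 0.69)]
tote scene [([563.7, -23.8, -2.1], 0.72)]
0.97 [621.0, -19.2, 127.7, 29.0, -79.4]
0.92 [561.5, -27.0, 127.6, 29.1, -80.0]
0.28 [540.3, 93.3, 71.8, 53.4, -79.5]
0.77 [500.5, -35.7, 92.6, 28.0, -81.4]
```

View pics/t3.png

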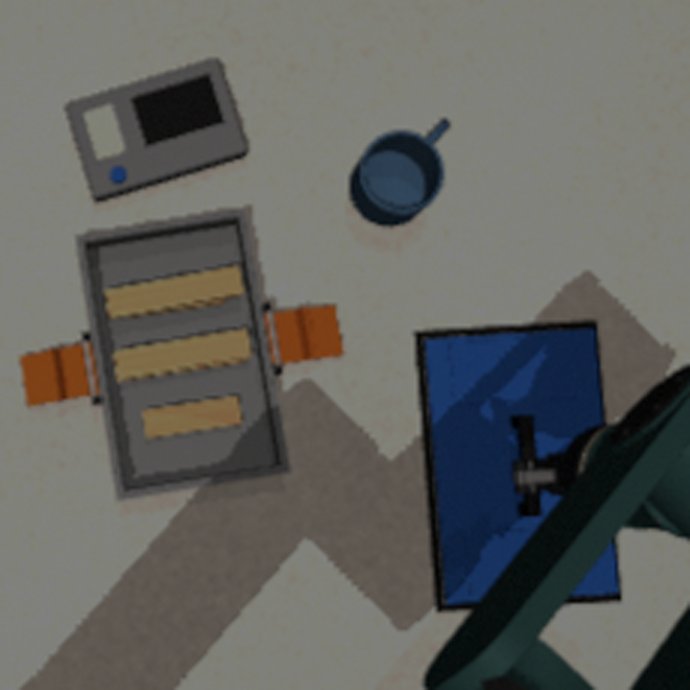

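View pics/s7.png

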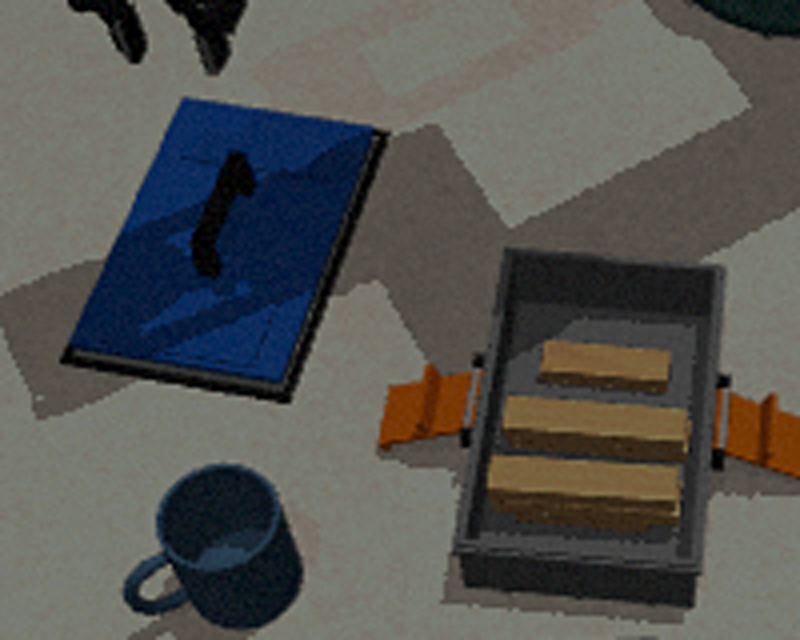

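drive_tool --plan '[{"linear": [1.3, 2.7, 0], "twist": [0, 0, 8], "fingers": 4.6}, {"linear": [1.3, 2.7, 0], "twist": [0, 0, 8], "fingers": 4.6}, {"linear": [1.3, 2.7, 0], "twist": [0, 0, 8], "fingers": 4.6}, {"linear": [1.3, 2.7, 0], "twist": [0, 0, 8], "fingers": 4.6}, {"linear": [1.3, 2.7, 0], "twist": [0, 0, 8], "fingers": 4.6}, {"linear": [1.3, 2.7, 0], "twist": [0, 0, 8], "fingers": 4.6}, {"linear": [1.3, 2.7, 0], "twist": [0, 0, 8], "fingers": 4.6}, {"linear": [1.3, 2.7, 0], "twist": [0, 0, 8], "fingers": 4.6}, {"linear": [1.3, 2.7, 0], "twist": [0, 0, 8], "fingers": 4.6}, {"linear": [1.3, 2.7, 0], "twist": [0, 0, 8], "fingers": 4.6}, {"linear": [1.3, 2.7, 0], "twist": [0, 0, 8], "fingers": 4.6}, {"linear": [1.3, 2.7, 0], "twist": [0, 0, 8], "fingers": 4.6}, {"linear": [0, 0, 0], "twist": [0, 0, 0], "fingers": 4.6}]'

```text
time: 15.45
ee_pos: [615.7, -17.2, 209.8]
eef_rot: [3.138, 0.004, 1.816]
ft_force: [-1.2, -0.1, -0.2]
gripper_width: 45.9
```

drive_tool --plan '[{"linear": [0.5, -0.2, -4], "twist": [0, 0, -3.8], "fingers": 4.6}, {"linear": [0, 0, -4], "twist": [0, 0, 0], "fingers": 4.6}, {"linear": [0, 0, -3], "twist": [0, 0, 0], "fingers": 4.6}, {"linear": [0, 0, 0], "twist": [0, 0, 0], "fingers": 4.6}]'

```text
time: 15.85
ee_pos: [622.5, -20.0, 99.3]
eef_rot: [3.132, 0.008, 1.743]
ft_force: [0.5, 0.1, 0.0]
gripper_width: 45.7
```

Run:
```python
from h import *
st()
save("scene","s8",(240,100,380,240),5)
save("top","t4",(270,150,400,280),5)
```

```text
t 15.85 tcp [622.5 -20.   99.3] rpy [179.5   0.4  99.9] F [0.5 0.1 0. ] w 45.7 q [-0.14  0.55  1.61 -0.01  0.97 -0.31]
```

View pics/s8.png

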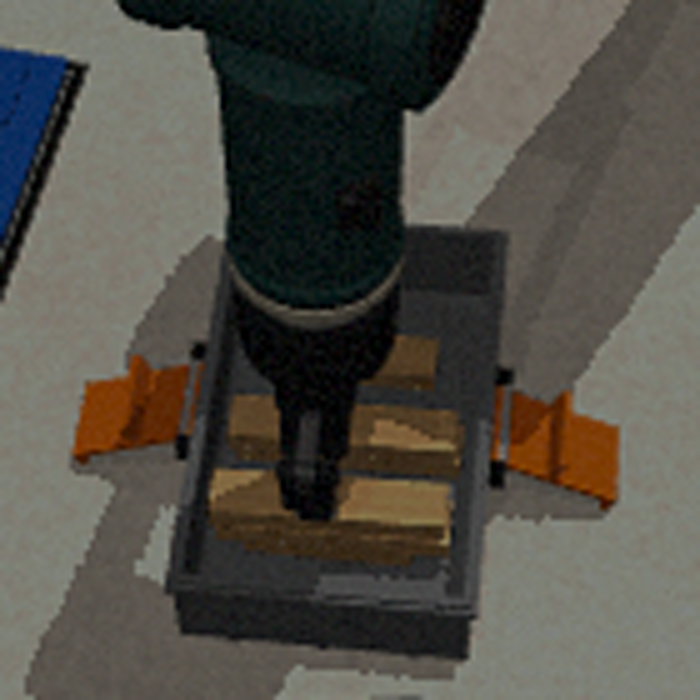

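View pics/t4.png

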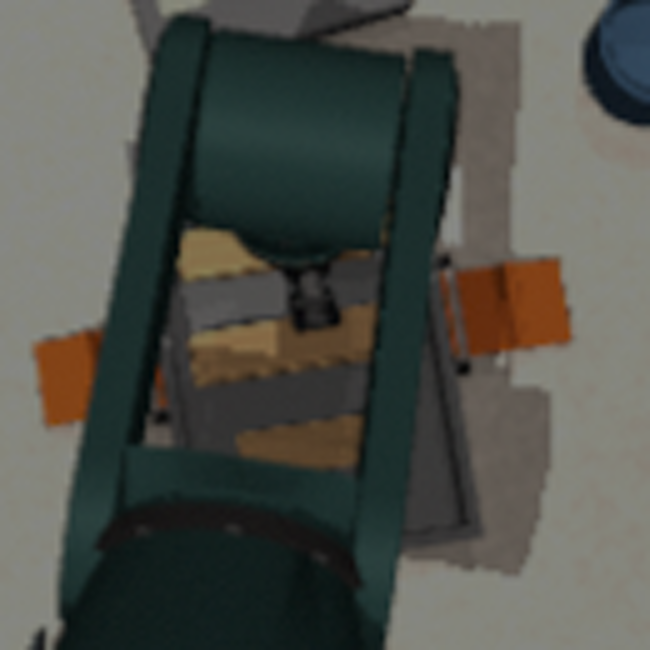

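drive_tool --plan '[{"linear": [0, 0, -2], "twist": [0, 0, 0], "fingers": 4.6}, {"linear": [0, 0, -1], "twist": [0, 0, 0], "fingers": 4.6}, {"linear": [0, 0, -0.5], "twist": [0, 0, 0], "fingers": 4.6}, {"linear": [0, 0, 0], "twist": [0, 0, 0], "fingers": 4.6}]'

```text
time: 16.35
ee_pos: [630.8, -22.3, 75.0]
eef_rot: [3.114, 0.014, 1.741]
ft_force: [0.3, -0.4, 0.4]
gripper_width: 46.2
```

drive_tool --plan '[{"linear": [-0.9, 0.2, 0], "twist": [-0.3, 1.5, 0], "fingers": 4.6}, {"linear": [0, 0, 0], "twist": [0, 0, 0], "fingers": 4.6}]'

```text
time: 16.55
ee_pos: [622.2, -20.5, 76.9]
eef_rot: [3.141, 0.015, 1.741]
ft_force: [-0.0, 0.2, 0.4]
gripper_width: 46.3
```

drive_tool --plan '[{"linear": [-0.2, 0.1, -1.3], "twist": [0, 0, 0], "fingers": 4.6}, {"linear": [0, 0, -0.7], "twist": [0, 0, 0], "fingers": 4.6}, {"linear": [0, 0, 0], "twist": [0, 0, 0], "fingers": 4.6}]'

```text
time: 16.85
ee_pos: [620.7, -19.2, 56.6]
eef_rot: [3.139, 0.016, 1.741]
ft_force: [-0.3, 0.5, 0.0]
gripper_width: 45.9
```

drive_tool --plan '[{"linear": [0, 0, -0.1], "twist": [0.9, 0.2, 0], "fingers": 4.0}, {"linear": [0, 0, 0], "twist": [0, 0, 0], "fingers": 0}, {"linear": [0, 0, 0], "twist": [0, 0, 0], "fingers": 0}, {"linear": [0, 0, 0], "twist": [0, 0, 0], "fingers": 0}]'

```text
time: 17.25
ee_pos: [620.7, -19.3, 55.1]
eef_rot: [3.14, -0.002, 1.741]
ft_force: [-0.1, 0.3, -0.4]
gripper_width: 26.0
```

drive_tool --plan '[{"linear": [0, 0, 1.5], "twist": [0, 0, 0], "fingers": 0}, {"linear": [0, 0, 3], "twist": [0, 0, 0], "fingers": 0}, {"linear": [0, 0, 3], "twist": [0, 0, 0], "fingers": 0}, {"linear": [0, 0, 2], "twist": [0, 0, 0], "fingers": 0}, {"linear": [0, 0, 0], "twist": [0, 0, 0], "fingers": 0}]'

```text
time: 17.75
ee_pos: [619.6, -19.3, 156.2]
eef_rot: [3.141, -0.002, 1.741]
ft_force: [0.1, -0.9, -0.4]
gripper_width: 26.5
```

Run:
```python
from h import *
st()
for c in ("top","scene"):
    im=get_image(c); hsv=cv2.cvtColor(im,cv2.COLOR_BGR2HSV)
    p=proj(c,[455,354,12])[0]
    m=((hsv[...,0]>60)&(hsv[...,0]<95)&(hsv[...,1]>90)).astype(np.uint8)
    n,l,s,ce=cv2.connectedComponentsWithStats(m)
    for i in range(1,n):
        if s[i,4]>60 and np.hypot(*(ce[i]-p))<70: print(c,s[i,4],rect(c,l==i,12))
    for d in silhouettes(c,"board")[:1]: print(rect(c,d["mask"],12), toplane(c,np.argwhere(d["mask"])[:,::-1],12).mean(0))
    save(c,"b_"+c,(150,200,260,300) if c=="top" else (390,140,500,240),5)
```

```text
t 17.75 tcp [619.6 -19.3 156.2] rpy [ 1.80e+02 -1.00e-01  9.98e+01] F [ 0.1 -0.9 -0.4] w 26.5 q [-0.14  0.48  1.57  0.    1.1  -0.32]
top 343 [457.5, 310.2, 124.4, 23.5, 5.0]
top 343 [450.5, 399.6, 124.6, 23.5, 4.7]
[455.2, 356.9, 169.7, 164.4, -84.5] [454.0793277  355.09500871]
scene 320 [456.3, 310.4, 127.4, 25.5, 5.0]
scene 333 [448.8, 399.2, 127.9, 23.5, 4.4]
[456.0, 354.7, 167.8, 161.5, 5.1] [458.84204829 355.47901351]
```

View pics/b_top.png

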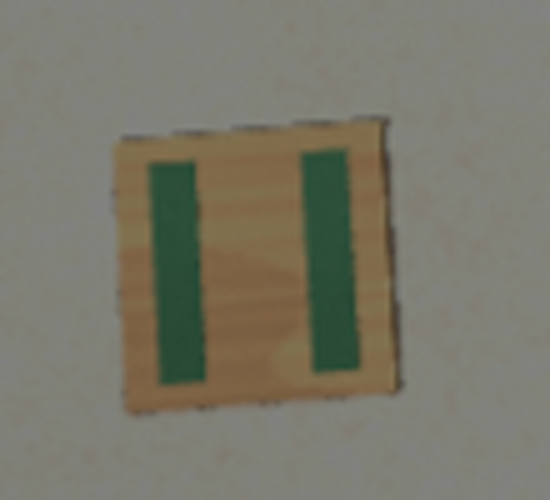

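View pics/b_scene.png

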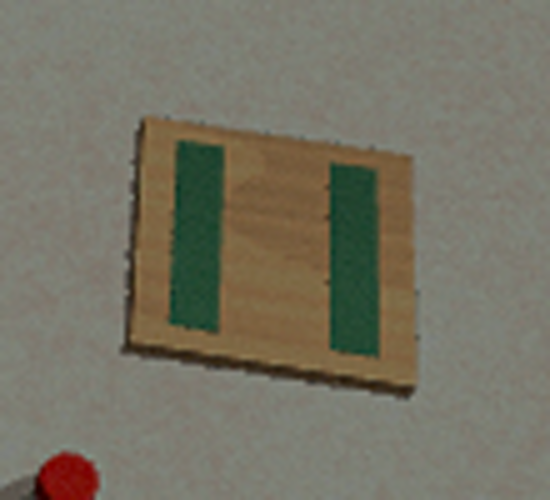

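drive_tool --plan '[{"linear": [-0.8, 2, 0], "twist": [0, 0, 4], "fingers": 0}, {"linear": [-1.5, 3.65, 0], "twist": [0, 0, 7.5], "fingers": 0}, {"linear": [-1.5, 3.65, 0], "twist": [0, 0, 7.5], "fingers": 0}, {"linear": [-1.5, 3.65, 0], "twist": [0, 0, 7.5], "fingers": 0}, {"linear": [-1.5, 3.65, 0], "twist": [0, 0, 7.5], "fingers": 0}, {"linear": [-1.5, 3.65, 0], "twist": [0, 0, 7.5], "fingers": 0}, {"linear": [-1.5, 3.65, 0], "twist": [0, 0, 7.5], "fingers": 0}, {"linear": [-1.5, 3.65, 0], "twist": [0, 0, 7.5], "fingers": 0}, {"linear": [-1.5, 3.65, 0], "twist": [0, 0, 7.5], "fingers": 0}, {"linear": [-1.5, 3.65, 0], "twist": [0, 0, 7.5], "fingers": 0}, {"linear": [-1.5, 3.65, 0], "twist": [0, 0, 7.5], "fingers": 0}, {"linear": [-0.8, 2, 0], "twist": [0, 0, 4], "fingers": 0}, {"linear": [0, 0, 0], "twist": [0, 0, 0], "fingers": 0}]'

```text
time: 19.35
ee_pos: [435.9, 396.7, 135.9]
eef_rot: [-3.119, -0.02, -3.038]
ft_force: [0.5, -0.1, 0.1]
gripper_width: 26.4
```

Run:
```python
from h import *
st()
save("scene","s9",(300,80,500,240),4)
save("top","t5",(120,150,400,340),2.8)
for c in ("top","scene"):
  for d in silhouettes(c,"long"): print(c,round(float(d["confidence"]),2),rect(c,d["mask"],150))
  print(pp(c,"long"),pp(c,"short"))
```

```text
t 19.35 tcp [435.9 396.7 135.9] rpy [-178.7   -1.1 -174. ] F [ 0.5 -0.1  0.1] w 26.4 q [ 0.63  0.48  1.63 -0.01  1.06 -1.04]
top 0.85 [399.2, 382.1, 52.8, 32.0, 2.2]
top 0.68 [554.1, -24.6, 118.1, 24.7, -80.0]
top 0.62 [609.3, -14.6, 118.7, 27.0, -79.7]
[([437.8, 392.6, 126.6], 0.89), ([616.2, -16.6, 30.4], 0.63), ([560.0, -25.5, 23.6], 0.6), ([561.1, -19.5, 11.7], 0.56), ([500.6, -34.3, 12.7], 0.24)] [([731.2, -234.1, 1.7], 0.73), ([498.8, -34.8, 11.5], 0.63), ([617.8, -19.6, 16.0], 0.39)]
scene 0.92 [632.4, -5.8, 116.7, 34.8, -81.2]
scene 0.81 [683.6, 4.6, 112.5, 32.7, -77.7]
scene 0.75 [474.2, 391.8, 96.5, 32.7, 4.1]
[([621.6, -13.0, 35.1], 0.75), ([558.2, -26.0, 28.1], 0.67), ([436.0, 396.8, 123.8], 0.55), ([559.3, -24.4, 14.8], 0.48)] [([501.0, -35.3, 13.1], 0.76), ([616.3, -15.9, 14.0], 0.42)]
```

View pics/s9.png

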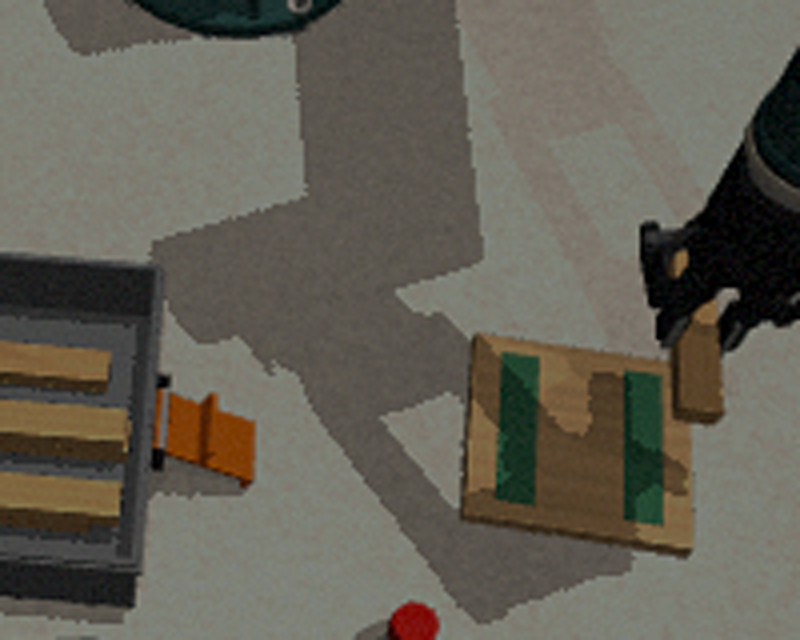

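View pics/t5.png

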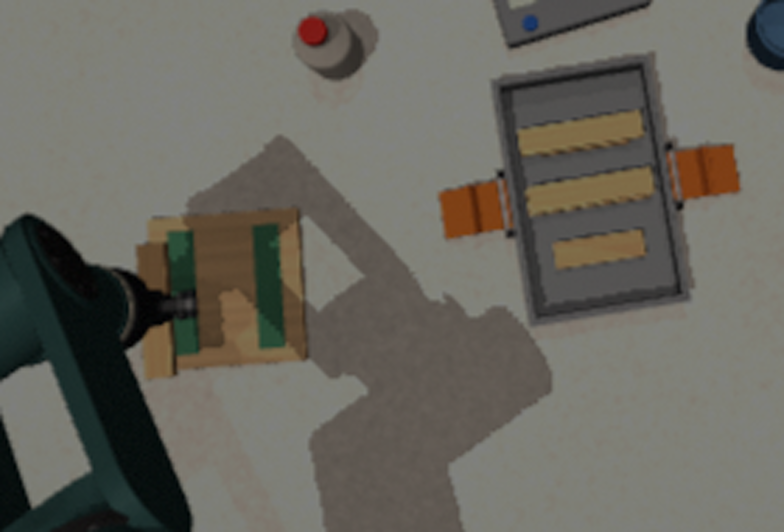

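```bash
cat >> h.py <<'E'
from scipy.spatial.transform import Rotation as Ro
def corr(x,y,z,yaw):
    o=observe(); R=Ro.from_euler('xyz',o['eef_rot']); T=Ro.from_euler('xyz',[np.pi,0,np.radians(yaw)])
    print("lin cm",np.round((np.array([x,y,z])-o['ee_pos'])/10,2),"twist",np.round(np.degrees((T*R.inv()).as_rotvec()),1))
def bd(bx,by,yaw=4.8,c=(453.3,354.9)):
    a=np.radians(yaw); return c[0]+bx*np.cos(a)-by*np.sin(a), c[1]+bx*np.sin(a)+by*np.cos(a)
E
python3 -c "
from h import *
print(bd(0,45),bd(0,-45),bd(45,0),bd(-45,0)); corr(*bd(0,45),31,184.8)"
```

```text
(np.float64(449.53449705004584), np.float64(399.7421786662277)) (np.float64(457.0655029499542), np.float64(310.05782133377227)) (np.float64(498.1421786662277), np.float64(358.6655029499542)) (np.float64(408.4578213337723), np.float64(351.13449705004575))
lin cm [  1.12   0.64 -10.61] twist [ 1.4 -0.9 -0.8]
```

drive_tool --plan '[{"linear": [0.7, 0.2, -3], "twist": [1.4, -1.0, -1.2], "fingers": 0}, {"linear": [0.6, 0.1, -3], "twist": [0, 0, 0], "fingers": 0}, {"linear": [0, 0, -2], "twist": [0, 0, 0], "fingers": 0}, {"linear": [0, 0, 0], "twist": [0, 0, 0], "fingers": 0}]'

```text
time: 20.15
ee_pos: [455.1, 394.8, 57.1]
eef_rot: [3.138, 0.007, -3.072]
ft_force: [-0.4, -0.3, -0.8]
gripper_width: 26.7
```

```bash
python3 -c "
from h import *
st();corr(*bd(0,45),31,184.8)"
```

```text
t 20.15 tcp [455.1 394.8  57.1] rpy [ 179.8    0.4 -176. ] F [-0.4 -0.3 -0.8] w 26.7 q [ 0.6   0.58  1.69 -0.    0.87 -1.04]
lin cm [-0.56  0.49 -2.61] twist [-0.3  0.4  0.8]
```

drive_tool --plan '[{"linear": [-0.55, 0.5, -1], "twist": [-0.3, 0.4, 0.8], "fingers": 0}, {"linear": [0, 0, 0], "twist": [0, 0, 0], "fingers": 0}, {"linear": [0, 0, 0], "twist": [0, 0, 0], "fingers": 0}]'

```text
time: 20.45
ee_pos: [450.7, 400.2, 48.3]
eef_rot: [-3.141, 0.001, -3.058]
ft_force: [-0.1, 0.4, 0.7]
gripper_width: 26.5
```

```bash
python3 -c "
from h import *
st();corr(*bd(0,45),31,184.8)
save('scene','s10',(390,120,500,240),5)"
```

```text
t 20.45 tcp [450.7 400.2  48.3] rpy [-180.     0.  -175.2] F [-0.1  0.4  0.7] w 26.5 q [ 0.61  0.6   1.69 -0.    0.86 -1.04]
lin cm [-0.11 -0.04 -1.73] twist [0. 0. 0.]
```

View pics/s10.png

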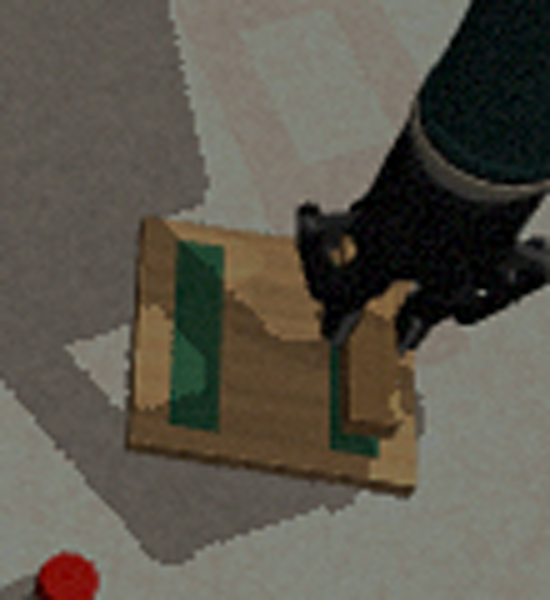

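drive_tool --plan '[{"linear": [-0.1, 0, -1.0], "twist": [0, 0, 0], "fingers": 0}, {"linear": [0, 0, -0.4], "twist": [0, 0, 0], "fingers": 0}, {"linear": [0, 0, 0], "twist": [0, 0, 0], "fingers": 0}]'

```text
time: 20.8
ee_pos: [450.3, 401.0, 35.0]
eef_rot: [3.14, 0.003, -3.058]
ft_force: [-0.2, 0.2, -1.1]
gripper_width: 26.3
```

drive_tool --plan '[{"linear": [-0.1, -0.1, -0.4], "twist": [0, 0, 0], "fingers": 0}, {"linear": [0, 0, 0], "twist": [0, 0, 0], "fingers": 0}]'

```text
time: 21.0
ee_pos: [449.1, 399.9, 30.6]
eef_rot: [3.14, 0.003, -3.058]
ft_force: [1.0, -0.7, -0.3]
gripper_width: 26.6
```

drive_tool --plan '[{"linear": [0, 0, -0.1], "twist": [0, 0, 0], "fingers": 0}, {"linear": [0, 0, 0], "twist": [0, 0, 0], "fingers": 4.6}, {"linear": [0, 0, 0], "twist": [0, 0, 0], "fingers": 4.6}, {"linear": [0, 0, 0], "twist": [0, 0, 0], "fingers": 4.6}, {"linear": [0, 0, 2], "twist": [0, 0, 0], "fingers": 4.6}, {"linear": [0, 0, 4], "twist": [0, 0, 0], "fingers": 4.6}, {"linear": [0, 0, 4], "twist": [0, 0, 0], "fingers": 4.6}]'

```text
time: 21.7
ee_pos: [445.5, 397.1, 126.7]
eef_rot: [-3.137, -0.007, -3.058]
ft_force: [-0.2, -0.3, -0.5]
gripper_width: 46.3
```

```bash
python3 -c "
from h import *
st();corr(617.5,-18.5,150,100.2)
save('scene','s11',(390,120,500,240),5)
for c in ('scene','top'):
  get_image(c)
  for d in silhouettes(c,'long'): print(c,round(float(d['confidence']),2),'z28',rect(c,d['mask'],28),'z37',rect(c,d['mask'],37)[:2])
"
```

```text
t 21.7 tcp [445.5 397.1 126.7] rpy [-179.7   -0.4 -175.2] F [-0.2 -0.3 -0.5] w 46.3 q [ 0.61  0.49  1.64 -0.    1.02 -1.04]
lin cm [ 17.2  -41.56   2.33] twist [ -0.   -0.5 -84.6]
scene 0.91 z28 [559.1, -28.1, 134.5, 40.2, -79.7] z37 [564.6, -26.4]
scene 0.77 z28 [617.3, -16.4, 129.9, 36.4, -80.2] z37 [622.2, -14.8]
scene 0.72 z28 [452.6, 398.3, 139.4, 30.2, 5.8] z37 [459.1, 395.9]
scene 0.54 z28 [577.6, -10.6, 57.2, 7.2, -79.7] z37 [582.9, -9.1]
top 0.97 z28 [560.6, -26.4, 130.6, 31.2, -80.0] z37 [560.1, -26.3]
top 0.92 z28 [621.0, -14.6, 131.6, 29.7, -80.3] z37 [620.1, -14.6]
top 0.54 z28 [410.2, 394.4, 51.7, 29.2, 2.1] z37 [410.6, 392.0]
```

View pics/s11.png

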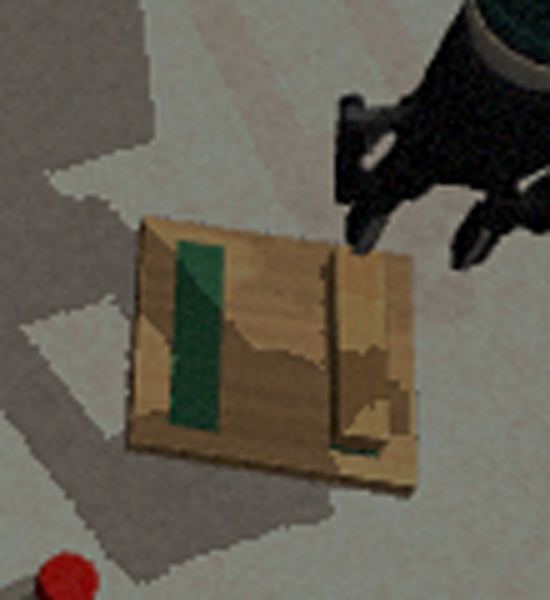

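drive_tool --plan '[{"linear": [0, 0, 2.5], "twist": [0, 0, 0], "fingers": 4.6}, {"linear": [1.45, -3.65, 0.1], "twist": [0, 0, -7.4], "fingers": 4.6}, {"linear": [1.45, -3.65, 0.1], "twist": [0, 0, -7.4], "fingers": 4.6}, {"linear": [1.45, -3.65, 0.1], "twist": [0, 0, -7.4], "fingers": 4.6}, {"linear": [1.45, -3.65, 0.1], "twist": [0, 0, -7.4], "fingers": 4.6}, {"linear": [1.45, -3.65, 0.1], "twist": [0, 0, -7.4], "fingers": 4.6}, {"linear": [1.45, -3.65, 0.1], "twist": [0, 0, -7.4], "fingers": 4.6}, {"linear": [1.45, -3.65, 0.1], "twist": [0, 0, -7.4], "fingers": 4.6}, {"linear": [1.45, -3.65, 0.1], "twist": [0, 0, -7.4], "fingers": 4.6}, {"linear": [1.45, -3.65, 0.1], "twist": [0, 0, -7.4], "fingers": 4.6}, {"linear": [1.45, -3.65, 0.1], "twist": [0, 0, -7.4], "fingers": 4.6}, {"linear": [1.45, -3.65, 0.1], "twist": [0, 0, -7.4], "fingers": 4.6}, {"linear": [0, 0, 0], "twist": [0, 0, 0], "fingers": 4.6}]'

```text
time: 23.25
ee_pos: [595.1, -22.4, 139.4]
eef_rot: [-3.11, -0.028, 1.748]
ft_force: [0.4, 0.0, 0.2]
gripper_width: 46.1
```

```bash
python3 -c "
from h import *
st();corr(619.5,-15.5,39,100.2)"
```

```text
t 23.25 tcp [595.1 -22.4 139.4] rpy [-178.2   -1.6  100.2] F [0.4 0.  0.2] w 46.1 q [-0.16  0.48  1.61  0.02  1.09 -0.35]
lin cm [  2.44   0.69 -10.04] twist [-1.3 -2.1 -0. ]
```

drive_tool --plan '[{"linear": [2.4, 0.7, 0], "twist": [-1.3, -2.1, 0], "fingers": 4.6}, {"linear": [0, 0, -2.5], "twist": [0, 0, 0], "fingers": 4.6}, {"linear": [0, 0, -2.5], "twist": [0, 0, 0], "fingers": 4.6}, {"linear": [0, 0, 0], "twist": [0, 0, 0], "fingers": 4.6}]'

```text
time: 23.65
ee_pos: [615.6, -15.6, 81.6]
eef_rot: [-3.133, -0.002, 1.748]
ft_force: [-1.2, 0.4, 0.5]
gripper_width: 46.5
```

```bash
python3 -c "
from h import *
st();corr(619.5,-15.5,39,100.2)"
```

```text
t 23.65 tcp [615.6 -15.6  81.6] rpy [-1.795e+02 -1.000e-01  1.002e+02] F [-1.2  0.4  0.5] w 46.5 q [-0.14  0.57  1.63 -0.    0.96 -0.31]
lin cm [ 0.39  0.01 -4.26] twist [-0.  -0.5  0. ]
```

drive_tool --plan '[{"linear": [0.4, 0, -1.5], "twist": [0, -0.5, 0], "fingers": 4.6}, {"linear": [0, 0, -1.5], "twist": [0, 0, 0], "fingers": 4.6}, {"linear": [0, 0, 0], "twist": [0, 0, 0], "fingers": 4.6}]'

```text
time: 23.95
ee_pos: [616.8, -13.9, 49.0]
eef_rot: [-3.136, -0.003, 1.751]
ft_force: [-0.6, -0.6, 0.4]
gripper_width: 46.2
```

```bash
python3 -c "
from h import *
st();corr(619.5,-15.5,39,100.2)
save('scene','s12',(240,100,380,240),5)"
```

```text
t 23.95 tcp [616.8 -13.9  49. ] rpy [-179.7   -0.2  100.3] F [-0.6 -0.6  0.4] w 46.2 q [-0.13  0.61  1.65  0.    0.89 -0.32]
lin cm [ 0.27 -0.16 -1.  ] twist [-0.1 -0.3 -0.1]
```

View pics/s12.png

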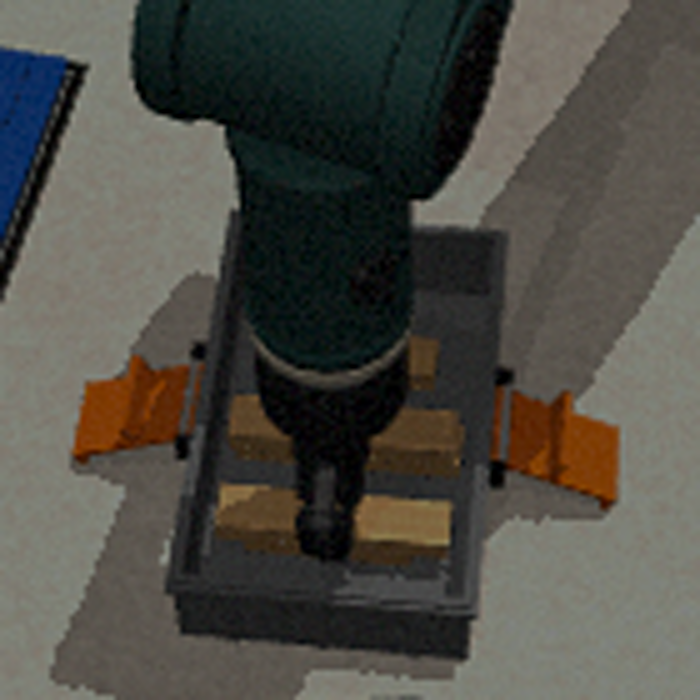

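drive_tool --plan '[{"linear": [0.3, -0.15, -0.9], "twist": [-0.1, -0.3, -0.1], "fingers": 4.6}, {"linear": [0, 0, 0], "twist": [0, 0, 0], "fingers": 3.6}, {"linear": [0, 0, 0], "twist": [0, 0, 0], "fingers": 0}, {"linear": [0, 0, 0], "twist": [0, 0, 0], "fingers": 0}, {"linear": [0, 0, 0], "twist": [0, 0, 0], "fingers": 0}]'

```text
time: 24.5
ee_pos: [622.7, -15.7, 43.4]
eef_rot: [3.136, 0.002, 1.749]
ft_force: [-0.5, 0.0, -0.2]
gripper_width: 26.2
```

drive_tool --plan '[{"linear": [0, 0, 0], "twist": [0, 0, 0], "fingers": 3.8}, {"linear": [0, 0, -0.4], "twist": [0, 0, 0], "fingers": 3.8}, {"linear": [0, 0, 0], "twist": [0, 0, 0], "fingers": 3.8}, {"linear": [0, 0, 0], "twist": [0, 0, 0], "fingers": 0}, {"linear": [0, 0, 0], "twist": [0, 0, 0], "fingers": 0}, {"linear": [0, 0, 0], "twist": [0, 0, 0], "fingers": 0}]'

```text
time: 25.1
ee_pos: [623.4, -15.8, 40.0]
eef_rot: [3.134, 0.002, 1.749]
ft_force: [-0.4, 0.3, 0.5]
gripper_width: 26.5
```

drive_tool --plan '[{"linear": [0, 0, 1.5], "twist": [0, 0, 0], "fingers": 0}, {"linear": [0, 0, 3], "twist": [0, 0, 0], "fingers": 0}, {"linear": [0, 0, 3], "twist": [0, 0, 0], "fingers": 0}, {"linear": [0, 0, 3], "twist": [0, 0, 0], "fingers": 0}, {"linear": [-0.7, 1.4, 0.2], "twist": [0, 0, 3.7], "fingers": 0}, {"linear": [-1.37, 2.88, 0.2], "twist": [0, 0, 7.4], "fingers": 0}, {"linear": [-1.37, 2.88, 0.2], "twist": [0, 0, 7.4], "fingers": 0}, {"linear": [-1.37, 2.88, 0.2], "twist": [0, 0, 7.4], "fingers": 0}, {"linear": [-1.37, 2.88, 0.2], "twist": [0, 0, 7.4], "fingers": 0}, {"linear": [-1.37, 2.88, 0.2], "twist": [0, 0, 7.4], "fingers": 0}, {"linear": [-1.37, 2.88, 0.2], "twist": [0, 0, 7.4], "fingers": 0}, {"linear": [-1.37, 2.88, 0.2], "twist": [0, 0, 7.4], "fingers": 0}, {"linear": [-1.37, 2.88, 0.2], "twist": [0, 0, 7.4], "fingers": 0}, {"linear": [-1.37, 2.88, 0.2], "twist": [0, 0, 7.4], "fingers": 0}, {"linear": [-1.37, 2.88, 0.2], "twist": [0, 0, 7.4], "fingers": 0}, {"linear": [-0.7, 1.4, 0], "twist": [0, 0, 3.7], "fingers": 0}, {"linear": [0, 0, 0], "twist": [0, 0, 0], "fingers": 0}]'

```text
time: 26.8
ee_pos: [466.2, 310.7, 189.7]
eef_rot: [3.124, 0.014, -3.056]
ft_force: [0.2, -1.5, -1.1]
gripper_width: 26.6
```

```bash
python3 -c "
from h import *
st();corr(*bd(0,-45),31,184.8)
save('scene','s13',(240,80,500,240),3)
save('top','t6',(120,150,400,340),2.8)
for c in ('scene','top'): print(pp(c,'long'),pp(c,'short'))"
```

```text
t 26.8 tcp [466.2 310.7 189.7] rpy [ 179.     0.8 -175.1] F [ 0.2 -1.5 -1.1] w 26.6 q [ 0.46  0.35  1.68  0.01  1.09 -1.2 ]
lin cm [ -0.92  -0.06 -15.87] twist [-1.1  0.7 -0.1]
[([463.9, 311.9, 180.9], 0.88), ([449.9, 399.6, 17.0], 0.66), ([556.2, -25.6, 30.8], 0.57), ([558.4, -26.0, 11.2], 0.5)] [([618.6, -16.5, 14.6], 0.59), ([498.5, -35.3, 14.9], 0.52)]
[([556.0, -27.2, 27.1], 0.97), ([460.8, 314.1, 182.1], 0.64), ([559.7, -25.1, 9.6], 0.58)] [([497.3, -30.6, 15.0], 0.75), ([616.5, -19.1, 12.1], 0.71), ([458.2, -353.2, 7.8], 0.65)]
```

View pics/s13.png

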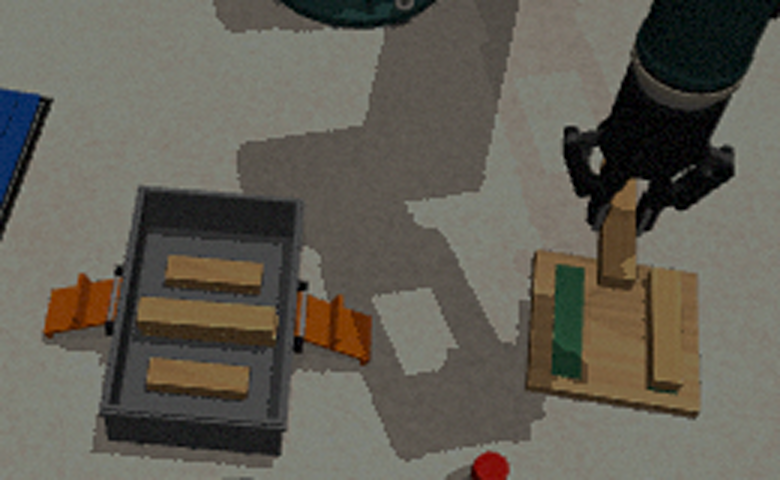

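View pics/t6.png

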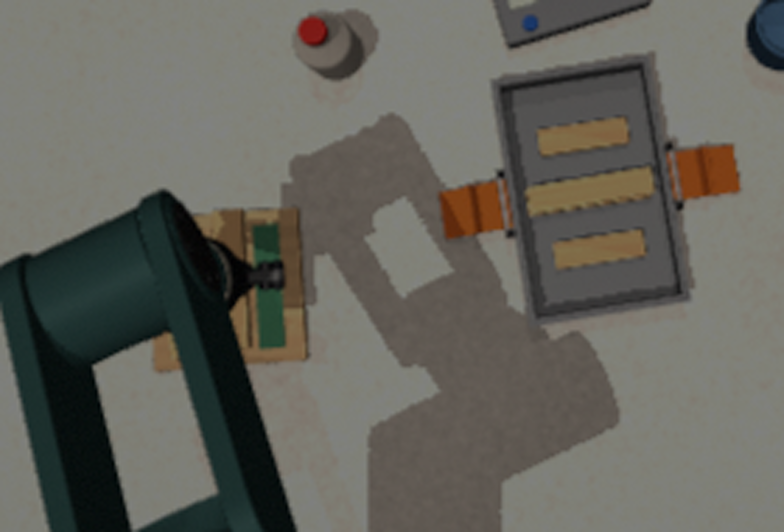

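drive_tool --plan '[{"linear": [-0.7, 0, -3], "twist": [-1.1, 0.7, 0], "fingers": 0}, {"linear": [0, 0, -4], "twist": [0, 0, 0], "fingers": 0}, {"linear": [0, 0, -3.5], "twist": [0, 0, 0], "fingers": 0}, {"linear": [0, 0, -1.5], "twist": [0, 0, 0], "fingers": 0}, {"linear": [0, 0, 0], "twist": [0, 0, 0], "fingers": 0}]'

```text
time: 27.6
ee_pos: [465.0, 304.7, 66.7]
eef_rot: [-3.141, 0.005, -3.072]
ft_force: [-0.8, -1.0, 0.0]
gripper_width: 26.7
```

```bash
python3 -c "
from h import *
st();corr(*bd(2,-45),31,184.8)"
```

```text
t 27.6 tcp [465.  304.7  66.7] rpy [-180.     0.3 -176. ] F [-0.8 -1.   0. ] w 26.7 q [ 0.46  0.52  1.79 -0.    0.83 -1.18]
lin cm [-0.59  0.55 -3.57] twist [0.  0.3 0.8]
```

drive_tool --plan '[{"linear": [-0.6, 0.5, -1.5], "twist": [0, 0.3, 0.8], "fingers": 0}, {"linear": [0, 0, 0], "twist": [0, 0, 0], "fingers": 0}, {"linear": [0, 0, 0], "twist": [0, 0, 0], "fingers": 0}]'

```text
time: 27.9
ee_pos: [460.2, 309.5, 51.8]
eef_rot: [3.141, 0.001, -3.059]
ft_force: [-0.1, -0.5, 0.1]
gripper_width: 26.6
```

```bash
python3 -c "
from h import *
st();corr(*bd(2,-45),31,184.8)
save('scene','s14',(390,120,500,240),5)
print(pp('scene','long'))"
```

```text
t 27.9 tcp [460.2 309.5  51.8] rpy [ 180.     0.  -175.3] F [-0.1 -0.5  0.1] w 26.6 q [ 0.47  0.54  1.8  -0.    0.8  -1.19]
lin cm [-0.11  0.07 -2.08] twist [-0.   0.   0.1]
[([557.9, -26.9, 28.5], 0.91), ([448.2, 401.7, 16.8], 0.89), ([459.0, 311.4, 41.2], 0.54), ([560.2, -22.6, 13.6], 0.5)]
```

View pics/s14.png

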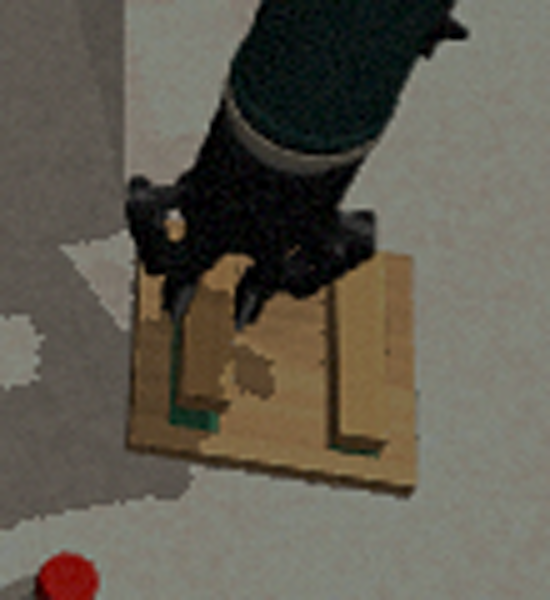

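drive_tool --plan '[{"linear": [-0.1, 0.05, -1.2], "twist": [0, 0, 0.1], "fingers": 0}, {"linear": [0, 0, -0.4], "twist": [0, 0, 0], "fingers": 0}, {"linear": [0, 0, 0], "twist": [0, 0, 0], "fingers": 0}]'

```text
time: 28.3
ee_pos: [460.1, 310.7, 36.3]
eef_rot: [3.14, 0.004, -3.057]
ft_force: [0.4, -0.6, -0.0]
gripper_width: 26.4
```

```bash
python3 -c "
from h import *
st();corr(*bd(2,-45),31,184.8)"
```

```text
t 28.3 tcp [460.1 310.7  36.3] rpy [ 179.9    0.2 -175.2] F [ 0.4 -0.6 -0. ] w 26.4 q [ 0.47  0.57  1.81 -0.    0.76 -1.19]
lin cm [-0.1  -0.05 -0.53] twist [-0.1  0.2 -0. ]
```

drive_tool --plan '[{"linear": [-0.1, -0.05, -0.5], "twist": [-0.1, 0.2, 0], "fingers": 0}, {"linear": [0, 0, 0], "twist": [0, 0, 0], "fingers": 0}]'

```text
time: 28.5
ee_pos: [459.5, 310.5, 31.2]
eef_rot: [3.141, 0.001, -3.057]
ft_force: [-0.1, -0.5, -0.8]
gripper_width: 26.5
```

drive_tool --plan '[{"linear": [0, 0, -0.1], "twist": [0, 0, 0], "fingers": 0}, {"linear": [0, 0, 0], "twist": [0, 0, 0], "fingers": 4.6}, {"linear": [0, 0, 0], "twist": [0, 0, 0], "fingers": 4.6}, {"linear": [0, 0, 0], "twist": [0, 0, 0], "fingers": 4.6}, {"linear": [0, 0, 2], "twist": [0, 0, 0], "fingers": 4.6}, {"linear": [0, 0, 4], "twist": [0, 0, 0], "fingers": 4.6}, {"linear": [0, 0, 5], "twist": [0, 0, 0], "fingers": 4.6}, {"linear": [0, 0, 3], "twist": [0, 0, 0], "fingers": 4.6}]'

```text
time: 29.3
ee_pos: [455.0, 308.0, 169.5]
eef_rot: [-3.137, -0.011, -3.057]
ft_force: [1.0, -0.4, 1.1]
gripper_width: 46.2
```

```bash
python3 -c "
from h import *
st();corr(559.5,-26,39,100.2)
save('scene','s15',(390,120,500,240),5)
for c in ('scene','top'):
  get_image(c)
  for d in silhouettes(c,'long'): print(c,round(float(d['confidence']),2),'z28',rect(c,d['mask'],28),'z37',rect(c,d['mask'],37)[:2])
  print(pp(c,'long'))
"
```

```text
t 29.3 tcp [455.  308.  169.5] rpy [-179.7   -0.6 -175.2] F [ 1.  -0.4  1.1] w 46.2 q [ 0.47  0.38  1.7  -0.    1.07 -1.19]
lin cm [ 10.45 -33.4  -13.05] twist [ -0.2  -0.7 -84.6]
scene 0.7 z28 [452.1, 397.7, 131.8, 33.5, 4.1] z37 [458.6, 395.3]
scene 0.59 z28 [557.7, -27.3, 131.1, 40.4, -78.2] z37 [563.2, -25.6]
scene 0.56 z28 [461.5, 309.0, 139.3, 31.2, 4.8] z37 [467.9, 307.5]
[([459.3, 316.8, 24.1], 0.76), ([556.2, -24.8, 25.7], 0.73), ([450.3, 400.5, 17.4], 0.68), ([558.0, -21.8, 11.9], 0.55)]
top 0.69 z28 [561.2, -25.8, 130.6, 29.1, -80.7] z37 [560.7, -25.7]
[([557.2, -27.8, 25.5], 0.95), ([454.7, 311.2, 20.8], 0.75), ([563.0, -23.8, 12.9], 0.57)]
```

View pics/s15.png

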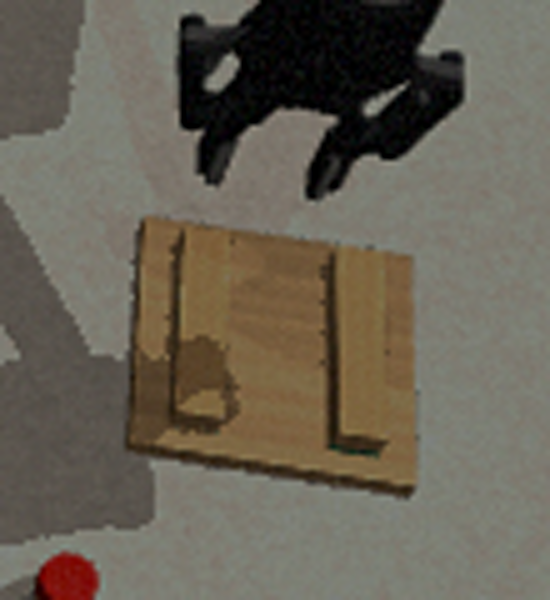

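drive_tool --plan '[{"linear": [1.0, -2.9, 0], "twist": [0, 0, -7.4], "fingers": 4.6}, {"linear": [1.0, -2.9, 0], "twist": [0, 0, -7.4], "fingers": 4.6}, {"linear": [1.0, -2.9, 0], "twist": [0, 0, -7.4], "fingers": 4.6}, {"linear": [1.0, -2.9, 0], "twist": [0, 0, -7.4], "fingers": 4.6}, {"linear": [1.0, -2.9, 0], "twist": [0, 0, -7.4], "fingers": 4.6}, {"linear": [1.0, -2.9, 0], "twist": [0, 0, -7.4], "fingers": 4.6}, {"linear": [1.0, -2.9, 0], "twist": [0, 0, -7.4], "fingers": 4.6}, {"linear": [1.0, -2.9, 0], "twist": [0, 0, -7.4], "fingers": 4.6}, {"linear": [1.0, -2.9, 0], "twist": [0, 0, -7.4], "fingers": 4.6}, {"linear": [1.0, -2.9, 0], "twist": [0, 0, -7.4], "fingers": 4.6}, {"linear": [1.0, -2.9, 0], "twist": [0, 0, -7.4], "fingers": 4.6}, {"linear": [0, 0, 0], "twist": [0, 0, 0], "fingers": 4.6}]'

```text
time: 30.85
ee_pos: [555.1, -25.1, 145.7]
eef_rot: [-3.111, -0.037, 1.748]
ft_force: [-0.8, 0.1, -0.1]
gripper_width: 46.0
```

```bash
python3 -c "
from h import *
get_image('top')
st();corr(559.5,-26,39,100.2)
for d in silhouettes('top','long'): print(round(float(d['confidence']),2),'z28',rect('top',d['mask'],28),'z37',rect('top',d['mask'],37)[:2])
save('top','t7',(150,150,400,340),3)
print([np.round(bd(0,s),1) for s in (45,-45)])
"
```

```text
t 30.9 tcp [553.8 -23.5 145.4] rpy [-178.2   -2.2  100.3] F [-0.8  0.4 -0. ] w 45.8 q [-0.18  0.43  1.69  0.03  1.07 -0.38]
lin cm [  0.57  -0.25 -10.64] twist [-1.9 -2.2 -0.2]
0.85 z28 [461.7, 309.3, 125.4, 30.6, 5.0] z37 [461.7, 307.3]
0.56 z28 [449.9, 399.2, 131.0, 32.9, 6.1] z37 [450.1, 396.7]
[array([449.5, 399.7]), array([457.1, 310.1])]
```

View pics/t7.png

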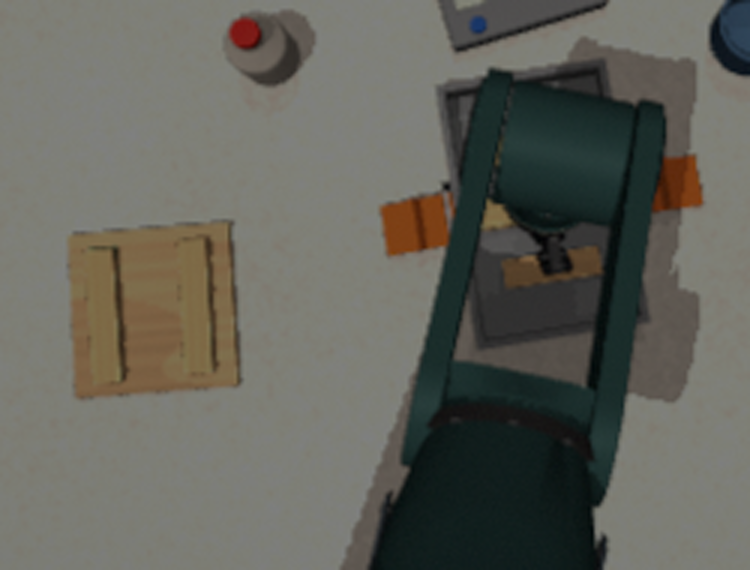

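drive_tool --plan '[{"linear": [0.6, -0.25, 0], "twist": [-1.9, -2.2, -0.2], "fingers": 4.6}, {"linear": [0, 0, -2.5], "twist": [0, 0, 0], "fingers": 4.6}, {"linear": [0, 0, -2.5], "twist": [0, 0, 0], "fingers": 4.6}, {"linear": [0, 0, 0], "twist": [0, 0, 0], "fingers": 4.6}]'

```text
time: 31.4
ee_pos: [556.8, -18.8, 93.8]
eef_rot: [-3.14, -0.001, 1.762]
ft_force: [-0.1, 0.6, -0.3]
gripper_width: 45.9
```

```bash
python3 -c "
from h import *
st();corr(559.5,-26,39,100.2)"
```

```text
t 31.4 tcp [556.8 -18.8  93.8] rpy [-179.9   -0.   100.9] F [-0.1  0.6 -0.3] w 45.9 q [-0.16  0.48  1.76  0.    0.9  -0.35]
lin cm [ 0.27 -0.72 -5.48] twist [-0.  -0.1 -0.7]
```

drive_tool --plan '[{"linear": [0.3, -0.7, -2], "twist": [0, 0, -0.7], "fingers": 4.6}, {"linear": [0, 0, -2], "twist": [0, 0, 0], "fingers": 4.6}, {"linear": [0, 0, 0], "twist": [0, 0, 0], "fingers": 4.6}]'

```text
time: 31.7
ee_pos: [559.3, -22.5, 54.4]
eef_rot: [-3.139, -0.002, 1.756]
ft_force: [-0.9, 0.8, 0.4]
gripper_width: 46.6
```

```bash
python3 -c "
from h import *
st();corr(559.5,-26,39,100.2)
save('scene','s16',(240,100,380,240),5)"
```

```text
t 31.7 tcp [559.3 -22.5  54.4] rpy [-1.799e+02 -1.000e-01  1.006e+02] F [-0.9  0.8  0.4] w 46.6 q [-0.16  0.55  1.78  0.    0.82 -0.35]
lin cm [ 0.02 -0.35 -1.54] twist [-0.1 -0.1 -0.4]
```

View pics/s16.png

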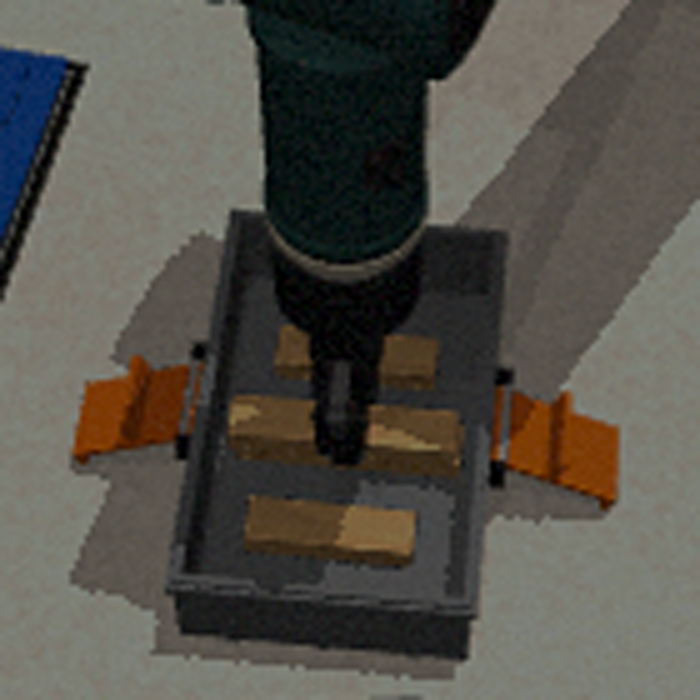

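drive_tool --plan '[{"linear": [0, -0.35, -1.0], "twist": [-0.1, -0.1, -0.4], "fingers": 4.6}, {"linear": [0, 0, -0.5], "twist": [0, 0, 0], "fingers": 4.6}, {"linear": [0, 0, 0], "twist": [0, 0, 0], "fingers": 4.6}]'

```text
time: 32.05
ee_pos: [562.0, -25.7, 42.6]
eef_rot: [3.136, 0.003, 1.75]
ft_force: [0.5, 0.3, 0.5]
gripper_width: 46.0
```

drive_tool --plan '[{"linear": [-0.2, 0, -0.3], "twist": [0, 0.2, 0], "fingers": 4.6}, {"linear": [0, 0, 0], "twist": [0, 0, 0], "fingers": 3.6}, {"linear": [0, 0, 0], "twist": [0, 0, 0], "fingers": 0}, {"linear": [0, 0, 0], "twist": [0, 0, 0], "fingers": 0}, {"linear": [0, 0, 0], "twist": [0, 0, 0], "fingers": 0}]'

```text
time: 32.55
ee_pos: [560.9, -25.9, 41.0]
eef_rot: [3.138, 0.003, 1.75]
ft_force: [-0.0, 0.2, -0.5]
gripper_width: 26.4
```

drive_tool --plan '[{"linear": [0, 0, 1.5], "twist": [0, 0, 0], "fingers": 0}, {"linear": [0, 0, 3], "twist": [0, 0, 0], "fingers": 0}, {"linear": [0, 0, 3], "twist": [0, 0, 0], "fingers": 0}, {"linear": [0, 0, 3], "twist": [0, 0, 0], "fingers": 0}, {"linear": [-0.3, 2, 0.1], "twist": [0, 0, -0.5], "fingers": 0}, {"linear": [-0.6, 3.7, 0.1], "twist": [0, 0, -0.5], "fingers": 0}, {"linear": [-0.6, 3.7, 0.1], "twist": [0, 0, -0.5], "fingers": 0}, {"linear": [-0.6, 3.7, 0.1], "twist": [0, 0, -0.5], "fingers": 0}, {"linear": [-0.6, 3.7, 0.1], "twist": [0, 0, -0.5], "fingers": 0}, {"linear": [-0.6, 3.7, 0.1], "twist": [0, 0, -0.5], "fingers": 0}, {"linear": [-0.6, 3.7, 0.1], "twist": [0, 0, -0.5], "fingers": 0}, {"linear": [-0.6, 3.7, 0.1], "twist": [0, 0, -0.5], "fingers": 0}, {"linear": [-0.6, 3.7, 0.1], "twist": [0, 0, -0.5], "fingers": 0}, {"linear": [-0.6, 3.7, 0.1], "twist": [0, 0, -0.5], "fingers": 0}, {"linear": [-0.3, 2, 0], "twist": [0, 0, -0.5], "fingers": 0}, {"linear": [0, 0, 0], "twist": [0, 0, 0], "fingers": 0}]'

```text
time: 34.15
ee_pos: [496.1, 360.2, 160.6]
eef_rot: [3.136, 0.002, 1.646]
ft_force: [-1.2, 0.6, -0.7]
gripper_width: 26.4
```

```bash
python3 -c "
from h import *
st();corr(*bd(45,0),48,94.8)
save('scene','s17',(240,80,500,240),3)
save('top','t8',(120,150,400,340),2.8)
for c in ('scene','top'): print(pp(c,'long'),pp(c,'short'))"
```

```text
t 34.15 tcp [496.1 360.2 160.6] rpy [1.797e+02 1.000e-01 9.430e+01] F [-1.2  0.6 -0.7] w 26.4 q [ 0.52  0.46  1.58 -0.    1.09  0.44]
lin cm [  0.2   -0.15 -11.26] twist [0.1 0.3 0.5]
[([450.0, 400.5, 16.4], 0.74), ([492.8, 361.2, 147.4], 0.7), ([560.4, -21.3, 12.3], 0.57), ([457.5, 316.3, 24.4], 0.56)] [([499.2, -37.2, 12.5], 0.72), ([614.1, -17.6, 11.7], 0.6)]
[([496.8, 357.8, 144.8], 0.73), ([562.4, -21.9, 9.8], 0.7), ([458.4, 309.8, 19.7], 0.64), ([451.2, 395.8, 20.1], 0.64)] [([500.8, -34.1, 12.3], 0.74), ([616.4, -18.1, 15.4], 0.7)]
```

View pics/s17.png

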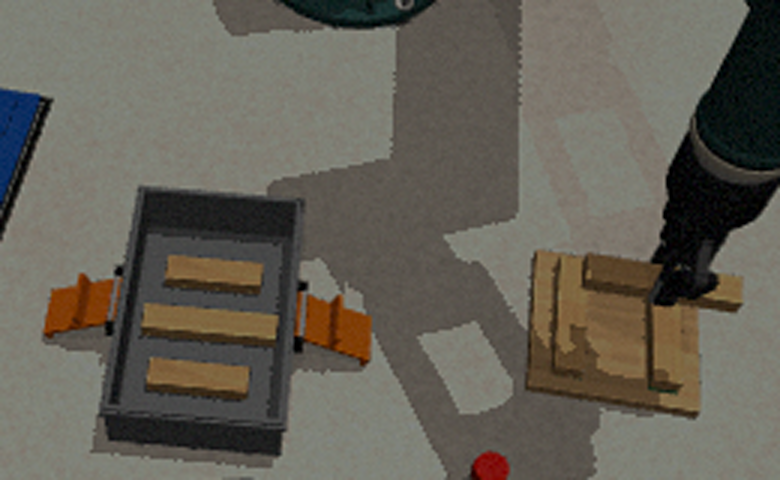

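View pics/t8.png

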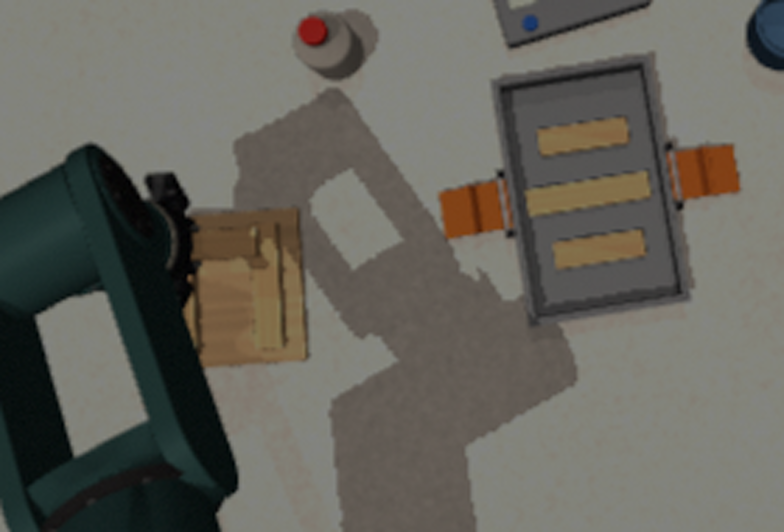

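drive_tool --plan '[{"linear": [0, 0, -3], "twist": [0.1, 0.3, 0.5], "fingers": 0}, {"linear": [0, 0, -3], "twist": [0, 0, 0], "fingers": 0}, {"linear": [0, 0, -2], "twist": [0, 0, 0], "fingers": 0}, {"linear": [0, 0, 0], "twist": [0, 0, 0], "fingers": 0}]'

```text
time: 34.85
ee_pos: [499.8, 352.4, 80.4]
eef_rot: [3.138, -0.0, 1.645]
ft_force: [-0.7, -0.7, 0.5]
gripper_width: 26.6
```

```bash
python3 -c "
from h import *
st();corr(*bd(45,0),48,94.8)"
```

```text
t 34.85 tcp [499.8 352.4  80.4] rpy [179.8  -0.   94.3] F [-0.7 -0.7  0.5] w 26.6 q [ 0.5   0.56  1.65 -0.    0.93  0.43]
lin cm [-0.17  0.63 -3.24] twist [-0.   0.2  0.5]
```

drive_tool --plan '[{"linear": [-0.15, 0.65, -1.5], "twist": [0, 0.2, 0.5], "fingers": 0}, {"linear": [0, 0, 0], "twist": [0, 0, 0], "fingers": 0}, {"linear": [0, 0, 0], "twist": [0, 0, 0], "fingers": 0}]'

```text
time: 35.15
ee_pos: [499.9, 358.6, 66.1]
eef_rot: [3.14, -0.001, 1.653]
ft_force: [-0.1, -0.1, -0.5]
gripper_width: 26.5
```

```bash
python3 -c "
from h import *
st();corr(*bd(45,0),48,94.8)
save('scene','s18',(390,120,500,240),5)"
```

```text
t 35.15 tcp [499.9 358.6  66.1] rpy [ 1.799e+02 -1.000e-01  9.470e+01] F [-0.1 -0.1 -0.5] w 26.5 q [0.51 0.58 1.65 0.   0.91 0.43]
lin cm [-0.18  0.   -1.81] twist [-0.1  0.1  0.1]
```

View pics/s18.png

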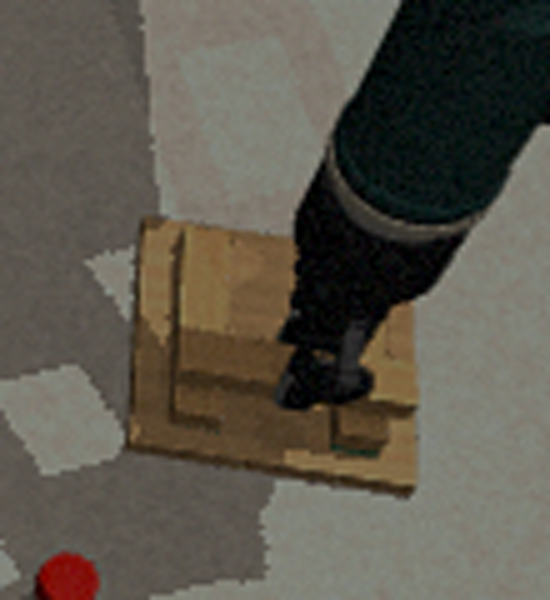

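drive_tool --plan '[{"linear": [-0.2, 0, -1.0], "twist": [0, 0, 0], "fingers": 0}, {"linear": [0, 0, -0.2], "twist": [0, 0, 0], "fingers": 0}, {"linear": [0, 0, 0], "twist": [0, 0, 0], "fingers": 0}]'

```text
time: 35.5
ee_pos: [498.5, 359.3, 54.8]
eef_rot: [3.137, -0.002, 1.653]
ft_force: [-0.8, 0.0, -0.9]
gripper_width: 26.7
```

```bash
python3 -c "
from h import *
st();corr(*bd(45,0),48,94.8)"
```

```text
t 35.5 tcp [498.5 359.3  54.8] rpy [ 1.798e+02 -1.000e-01  9.470e+01] F [-0.8  0.  -0.9] w 26.7 q [0.51 0.6  1.66 0.   0.88 0.43]
lin cm [-0.03 -0.07 -0.68] twist [-0.2  0.2  0.1]
```

drive_tool --plan '[{"linear": [0, -0.05, -0.6], "twist": [-0.2, 0.2, 0.1], "fingers": 0}, {"linear": [0, 0, 0], "twist": [0, 0, 0], "fingers": 0}]'

```text
time: 35.7
ee_pos: [498.5, 358.8, 48.6]
eef_rot: [3.141, 0.001, 1.655]
ft_force: [-0.3, -0.6, -0.4]
gripper_width: 26.5
```

drive_tool --plan '[{"linear": [0, 0, -0.1], "twist": [0, 0, 0], "fingers": 0}, {"linear": [0, 0, 0], "twist": [0, 0, 0], "fingers": 0}]'

```text
time: 35.9
ee_pos: [498.7, 359.0, 47.7]
eef_rot: [3.141, 0.001, 1.655]
ft_force: [0.2, -0.1, -0.3]
gripper_width: 26.6
```

Release, rise, and look.

drive_tool --plan '[{"linear": [0, 0, 0], "twist": [0, 0, 0], "fingers": 4.6}, {"linear": [0, 0, 0], "twist": [0, 0, 0], "fingers": 4.6}, {"linear": [0, 0, 0], "twist": [0, 0, 0], "fingers": 4.6}, {"linear": [0, 0, 2], "twist": [0, 0, 0], "fingers": 4.6}, {"linear": [0, 0, 4], "twist": [0, 0, 0], "fingers": 4.6}, {"linear": [0, 0, 4], "twist": [0, 0, 0], "fingers": 4.6}, {"linear": [0.6, -3.6, 0], "twist": [0, 0, 0.5], "fingers": 4.6}, {"linear": [0.6, -3.6, 0], "twist": [0, 0, 0.5], "fingers": 4.6}, {"linear": [0.6, -3.6, 0], "twist": [0, 0, 0.5], "fingers": 4.6}, {"linear": [0.6, -3.6, 0], "twist": [0, 0, 0.5], "fingers": 4.6}, {"linear": [0.6, -3.6, 0], "twist": [0, 0, 0.5], "fingers": 4.6}, {"linear": [0.6, -3.6, 0], "twist": [0, 0, 0.5], "fingers": 4.6}, {"linear": [0.6, -3.6, 0], "twist": [0, 0, 0.5], "fingers": 4.6}, {"linear": [0.6, -3.6, 0], "twist": [0, 0, 0.5], "fingers": 4.6}, {"linear": [0.6, -3.6, 0], "twist": [0, 0, 0.5], "fingers": 4.6}, {"linear": [0.6, -3.6, 0], "twist": [0, 0, 0.5], "fingers": 4.6}, {"linear": [0, 0, 0], "twist": [0, 0, 0], "fingers": 4.6}]'

```text
time: 37.6
ee_pos: [561.1, -13.5, 154.0]
eef_rot: [3.132, 0.002, 1.75]
ft_force: [0.1, 0.4, 0.1]
gripper_width: 46.0
```

```bash
python3 -c "
from h import *
st();corr(560.5,-23.5,24.5,100.2)
save('top','t9',(150,150,400,340),3)
save('scene','s19',(240,80,500,240),3)
for c in ('scene','top'): print(pp(c,'long'))
for d in silhouettes('top','long'): print(round(float(d['confidence']),2),'z28',rect('top',d['mask'],28),'z44',rect('top',d['mask'],44))"
```

```text
t 37.6 tcp [561.1 -13.5 154. ] rpy [1.794e+02 1.000e-01 1.003e+02] F [0.1 0.4 0.1] w 46.0 q [-0.15  0.4   1.71  0.    1.02 -0.33]
lin cm [ -0.06  -1.   -12.95] twist [-0.   0.6 -0.1]
[([560.5, -24.1, 14.3], 0.9), ([494.7, 360.8, 35.3], 0.88), ([448.3, 399.8, 17.2], 0.6), ([458.7, 311.0, 22.6], 0.57)]
[([454.6, 312.5, 19.8], 0.81), ([499.1, 360.3, 32.3], 0.7), ([450.0, 396.5, 21.7], 0.6)]
0.66 z28 [441.4, 307.9, 97.2, 36.3, 5.2] z44 [441.7, 304.5, 96.1, 35.9, 5.2]
0.64 z28 [499.3, 360.9, 132.9, 33.0, -85.2] z44 [499.1, 356.9, 131.4, 32.7, -85.2]
0.44 z28 [537.6, 108.8, 52.4, 41.0, 1.0] z44 [536.9, 107.6, 51.9, 40.5, 1.0]
```

View pics/t9.png

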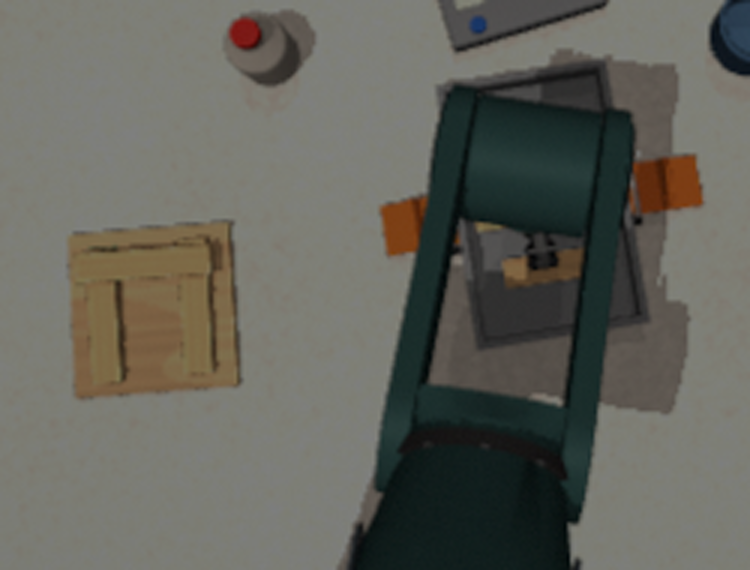

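View pics/s19.png

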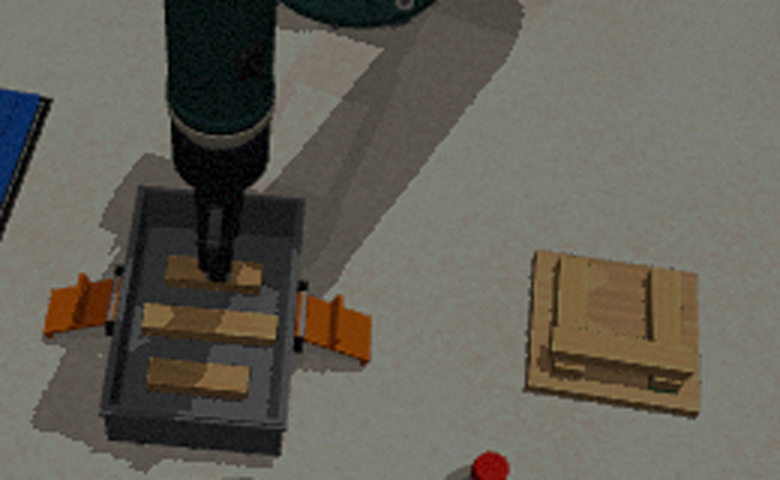

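drive_tool --plan '[{"linear": [0, -0.9, -3], "twist": [0, 0.6, 0], "fingers": 4.6}, {"linear": [0, 0, -3], "twist": [0, 0, 0], "fingers": 4.6}, {"linear": [0, 0, -2.5], "twist": [0, 0, 0], "fingers": 4.6}, {"linear": [0, 0, 0], "twist": [0, 0, 0], "fingers": 4.6}]'

```text
time: 38.25
ee_pos: [560.0, -11.9, 68.0]
eef_rot: [3.14, -0.002, 1.762]
ft_force: [-0.8, 0.6, 0.1]
gripper_width: 46.1
```

```bash
python3 -c "
from h import *
st();corr(561,-23,24.5,100.2)"
```

```text
t 38.25 tcp [560.  -11.9  68. ] rpy [ 1.799e+02 -1.000e-01  1.010e+02] F [-0.8  0.6  0.1] w 46.1 q [-0.15  0.52  1.77  0.    0.84 -0.34]
lin cm [ 0.1  -1.11 -4.35] twist [-0.1  0.  -0.8]
```

drive_tool --plan '[{"linear": [0.1, -1.1, 0], "twist": [0, 0, -0.8], "fingers": 4.6}, {"linear": [0, 0, -1.5], "twist": [0, 0, 0], "fingers": 4.6}, {"linear": [0, 0, -1], "twist": [0, 0, 0], "fingers": 4.6}, {"linear": [0, 0, 0], "twist": [0, 0, 0], "fingers": 4.6}]'

```text
time: 38.65
ee_pos: [563.6, -22.3, 46.2]
eef_rot: [3.136, -0.001, 1.751]
ft_force: [-0.3, 0.2, 0.7]
gripper_width: 46.1
```

```bash
python3 -c "
from h import *
st();corr(561,-23,24.5,100.2)
save('scene','s20',(240,100,380,240),5)"
```

```text
t 38.65 tcp [563.6 -22.3  46.2] rpy [179.7  -0.  100.3] F [-0.3  0.2  0.7] w 46.1 q [-0.16  0.56  1.78  0.    0.8  -0.35]
lin cm [-0.26 -0.07 -2.17] twist [-0.1  0.3 -0.1]
```

View pics/s20.png

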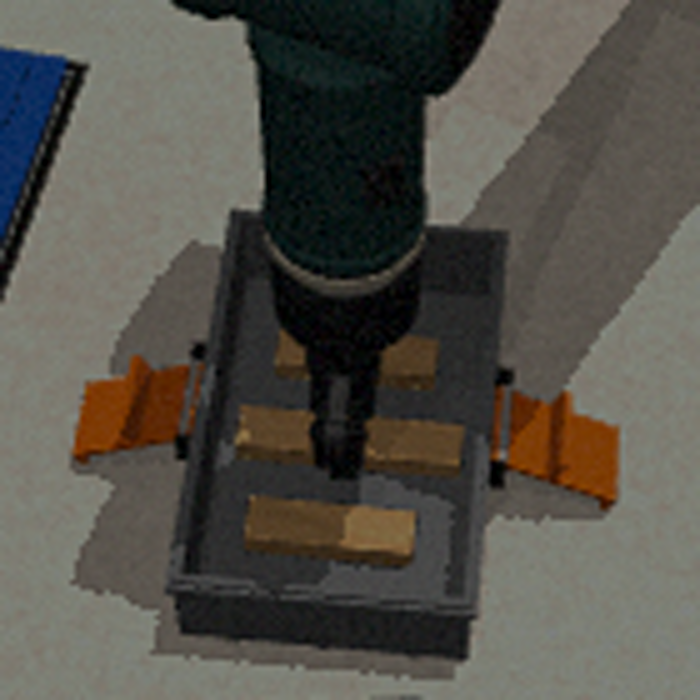

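drive_tool --plan '[{"linear": [-0.25, -0.05, -1.2], "twist": [-0.1, 0.3, -0.1], "fingers": 4.6}, {"linear": [0, 0, -0.6], "twist": [0, 0, 0], "fingers": 4.6}, {"linear": [0, 0, 0], "twist": [0, 0, 0], "fingers": 4.6}]'

```text
time: 39.0
ee_pos: [562.7, -23.2, 29.4]
eef_rot: [3.138, 0.002, 1.749]
ft_force: [-0.7, -0.7, -0.4]
gripper_width: 45.9
```

```bash
python3 -c "
from h import *
st();corr(561,-23,24.5,100.2)"
```

```text
t 39.0 tcp [562.7 -23.2  29.4] rpy [1.798e+02 1.000e-01 1.002e+02] F [-0.7 -0.7 -0.4] w 45.9 q [-0.16  0.59  1.79 -0.    0.76 -0.34]
lin cm [-0.17  0.02 -0.49] twist [0.1 0.2 0. ]
```

drive_tool --plan '[{"linear": [-0.15, 0, -0.45], "twist": [0.1, 0.2, 0], "fingers": 4.6}, {"linear": [0, 0, 0], "twist": [0, 0, 0], "fingers": 3.6}, {"linear": [0, 0, 0], "twist": [0, 0, 0], "fingers": 0}, {"linear": [0, 0, 0], "twist": [0, 0, 0], "fingers": 0}, {"linear": [0, 0, 0], "twist": [0, 0, 0], "fingers": 0}]'

```text
time: 39.5
ee_pos: [561.4, -23.3, 25.0]
eef_rot: [3.141, -0.001, 1.749]
ft_force: [-0.2, 0.0, -1.0]
gripper_width: 26.5
```

drive_tool --plan '[{"linear": [0, 0, 1.5], "twist": [0, 0, 0], "fingers": 0}, {"linear": [0, 0, 3], "twist": [0, 0, 0], "fingers": 0}, {"linear": [0, 0, 4], "twist": [0, 0, 0], "fingers": 0}, {"linear": [0, 0, 4], "twist": [0, 0, 0], "fingers": 0}, {"linear": [-0.7, 2, 0.1], "twist": [0, 0, -0.5], "fingers": 0}, {"linear": [-1.45, 3.6, 0.1], "twist": [0, 0, -0.5], "fingers": 0}, {"linear": [-1.45, 3.6, 0.1], "twist": [0, 0, -0.5], "fingers": 0}, {"linear": [-1.45, 3.6, 0.1], "twist": [0, 0, -0.5], "fingers": 0}, {"linear": [-1.45, 3.6, 0.1], "twist": [0, 0, -0.5], "fingers": 0}, {"linear": [-1.45, 3.6, 0.1], "twist": [0, 0, -0.5], "fingers": 0}, {"linear": [-1.45, 3.6, 0.1], "twist": [0, 0, -0.5], "fingers": 0}, {"linear": [-1.45, 3.6, 0.1], "twist": [0, 0, -0.5], "fingers": 0}, {"linear": [-1.45, 3.6, 0.1], "twist": [0, 0, -0.5], "fingers": 0}, {"linear": [-1.45, 3.6, 0.1], "twist": [0, 0, -0.5], "fingers": 0}, {"linear": [-0.7, 2, 0], "twist": [0, 0, -0.5], "fingers": 0}, {"linear": [0, 0, 0], "twist": [0, 0, 0], "fingers": 0}]'

```text
time: 41.1
ee_pos: [410.4, 352.8, 167.2]
eef_rot: [3.134, -0.002, 1.644]
ft_force: [0.5, -0.2, 0.4]
gripper_width: 26.5
```

```bash
python3 -c "
from h import *
st();corr(*bd(-45,0),48,94.8)
save('scene','s21',(240,80,500,240),3)
for c in ('scene','top'): get_image(c);print(pp(c,'long'),pp(c,'short'))"
```

```text
t 41.1 tcp [410.4 352.8 167.2] rpy [ 1.795e+02 -1.000e-01  9.420e+01] F [ 0.5 -0.2  0.4] w 26.5 q [ 0.58  0.36  1.74 -0.    1.04  0.51]
lin cm [ -0.2   -0.17 -11.92] twist [-0.1  0.4  0.6]
[([410.2, 352.9, 157.2], 0.88), ([459.4, 313.5, 21.7], 0.63), ([495.2, 360.1, 35.6], 0.62), ([449.1, 399.2, 18.6], 0.61)] [([500.1, -34.9, 10.8], 0.79), ([614.4, -19.8, 10.5], 0.79)]
[([499.4, 359.8, 31.5], 0.89), ([412.1, 349.8, 154.2], 0.67), ([450.7, 397.8, 19.5], 0.55), ([454.9, 311.6, 20.2], 0.54)] [([498.0, -33.7, 12.9], 0.65), ([616.0, -18.0, 15.5], 0.65)]
```

View pics/s21.png

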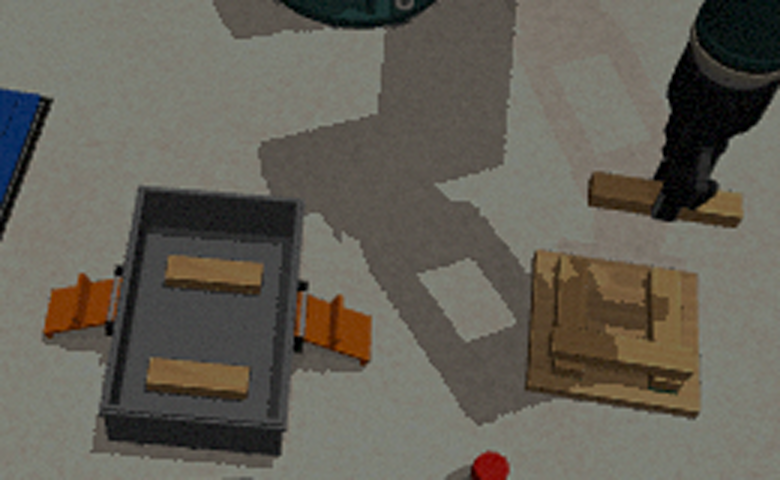

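Two shorts remain in the tote, and the slat in the gripper is held at its centre. I'll lower it onto the tower.

drive_tool --plan '[{"linear": [-0.2, -0.1, -3], "twist": [-0.1, 0.4, 0.6], "fingers": 0}, {"linear": [0, 0, -3], "twist": [0, 0, 0], "fingers": 0}, {"linear": [0, 0, -2], "twist": [0, 0, 0], "fingers": 0}, {"linear": [0, 0, 0], "twist": [0, 0, 0], "fingers": 0}]'

```text
time: 41.85
ee_pos: [413.3, 346.0, 86.6]
eef_rot: [3.137, -0.001, 1.645]
ft_force: [0.1, -0.5, -0.4]
gripper_width: 26.2
```

```bash
python3 -c "
from h import *
st();corr(*bd(-45,0),48,94.8)"
```

```text
t 41.85 tcp [413.3 346.   86.6] rpy [ 1.797e+02 -1.000e-01  9.430e+01] F [ 0.1 -0.5 -0.4] w 26.2 q [ 0.57  0.47  1.81 -0.    0.85  0.5 ]
lin cm [-0.48  0.52 -3.86] twist [-0.1  0.3  0.5]
```

drive_tool --plan '[{"linear": [-0.5, 0.5, -2], "twist": [-0.1, 0.3, 0.5], "fingers": 0}, {"linear": [0, 0, 0], "twist": [0, 0, 0], "fingers": 0}, {"linear": [0, 0, 0], "twist": [0, 0, 0], "fingers": 0}]'

```text
time: 42.15
ee_pos: [410.5, 350.3, 68.3]
eef_rot: [3.141, -0.0, 1.652]
ft_force: [0.1, 0.1, -0.3]
gripper_width: 26.6
```

```bash
python3 -c "
from h import *
st();corr(*bd(-45,0),48,94.8)"
```

```text
t 42.15 tcp [410.5 350.3  68.3] rpy [179.9  -0.   94.6] F [ 0.1  0.1 -0.3] w 26.6 q [ 0.58  0.5   1.82 -0.    0.82  0.5 ]
lin cm [-0.2   0.09 -2.03] twist [-0.   0.   0.2]
```

drive_tool --plan '[{"linear": [-0.2, 0.1, -1.0], "twist": [0, 0, 0.2], "fingers": 0}, {"linear": [0, 0, -0.4], "twist": [0, 0, 0], "fingers": 0}, {"linear": [0, 0, 0], "twist": [0, 0, 0], "fingers": 0}]'

```text
time: 42.45
ee_pos: [410.6, 351.9, 56.3]
eef_rot: [3.136, -0.003, 1.654]
ft_force: [0.6, -0.2, -0.9]
gripper_width: 26.6
```

```bash
python3 -c "
from h import *
st();corr(*bd(-45,0),48,94.8)"
```

```text
t 42.45 tcp [410.6 351.9  56.3] rpy [179.7  -0.2  94.8] F [ 0.6 -0.2 -0.9] w 26.6 q [ 0.58  0.52  1.83 -0.    0.79  0.5 ]
lin cm [-0.21 -0.08 -0.83] twist [-0.2  0.3  0. ]
```

drive_tool --plan '[{"linear": [-0.25, -0.05, -0.5], "twist": [-0.2, 0.3, 0], "fingers": 0}, {"linear": [0, 0, 0], "twist": [0, 0, 0], "fingers": 0}]'

```text
time: 42.65
ee_pos: [408.2, 351.5, 51.4]
eef_rot: [3.141, 0.0, 1.654]
ft_force: [-0.1, -0.4, -0.1]
gripper_width: 26.4
```

```bash
python3 -c "
from h import *
st();corr(*bd(-45,0),48,94.8)"
```

```text
t 42.65 tcp [408.2 351.5  51.4] rpy [180.    0.   94.8] F [-0.1 -0.4 -0.1] w 26.4 q [ 0.58  0.53  1.83 -0.    0.78  0.5 ]
lin cm [ 0.03 -0.04 -0.34] twist [0. 0. 0.]
```

drive_tool --plan '[{"linear": [0, 0, -0.35], "twist": [0, 0, 0], "fingers": 0}, {"linear": [0, 0, 0], "twist": [0, 0, 0], "fingers": 0}]'

```text
time: 42.85
ee_pos: [408.5, 351.9, 48.0]
eef_rot: [3.14, -0.0, 1.655]
ft_force: [0.1, 0.0, 0.1]
gripper_width: 26.6
```

drive_tool --plan '[{"linear": [0, 0, -0.1], "twist": [0, 0, 0], "fingers": 0}, {"linear": [0, 0, 0], "twist": [0, 0, 0], "fingers": 4.6}, {"linear": [0, 0, 0], "twist": [0, 0, 0], "fingers": 4.6}, {"linear": [0, 0, 0], "twist": [0, 0, 0], "fingers": 4.6}, {"linear": [0, 0, 2], "twist": [0, 0, 0], "fingers": 4.6}, {"linear": [0, 0, 4], "twist": [0, 0, 0], "fingers": 4.6}, {"linear": [0, 0, 4], "twist": [0, 0, 0], "fingers": 4.6}, {"linear": [0, 0, 4], "twist": [0, 0, 0], "fingers": 4.6}, {"linear": [0, -4, 2], "twist": [0, 0, 0], "fingers": 4.6}, {"linear": [0, -4, 2], "twist": [0, 0, 0], "fingers": 4.6}, {"linear": [0, -4, 0], "twist": [0, 0, 0], "fingers": 4.6}, {"linear": [0, -4, 0], "twist": [0, 0, 0], "fingers": 4.6}, {"linear": [0, -4, 0], "twist": [0, 0, 0], "fingers": 4.6}, {"linear": [0, 0, 0], "twist": [0, 0, 0], "fingers": 4.6}]'

```text
time: 44.25
ee_pos: [407.5, 145.6, 234.3]
eef_rot: [3.137, 0.002, 1.659]
ft_force: [-0.3, 0.5, 0.3]
gripper_width: 46.3
```

```bash
python3 -c "
from h import *
st()
save('top','t10',(130,110,500,340),2.1)
save('top','t11',(150,200,260,300),5)
save('scene','s22',(160,80,500,280),2.3)
for c in ('scene','top'):
  print(pp(c,'long'),pp(c,'short'),pp(c,'lid'))
  for d in silhouettes(c,'lid')[:1]: print(c,'lid',rect(c,d['mask'],17))
  for d in silhouettes(c,'mat')[:1]: print(c,'mat',rect(c,d['mask'],3))
"
```

```text
t 44.25 tcp [407.5 145.6 234.3] rpy [1.797e+02 1.000e-01 9.510e+01] F [-0.3  0.5  0.3] w 46.3 q [ 0.19  0.13  1.87 -0.    1.14  0.1 ]
[([409.4, 355.0, 35.1], 0.7), ([788.1, -1.4, -2.2], 0.63), ([457.4, 316.3, 21.0], 0.62), ([449.6, 399.9, 17.1], 0.61), ([494.7, 360.9, 37.7], 0.58)] [([615.5, -15.0, 9.3], 0.66)] [([454.3, -357.9, 12.5], 0.69), ([707.2, 245.2, 2.6], 0.64), ([787.0, -1.2, -0.8], 0.51)]
scene lid [454.8, -354.5, 263.9, 171.6, 4.1]
scene mat [488.1, -291.3, 323.6, 155.9, -28.5]
[([500.7, 357.6, 33.1], 0.97), ([409.0, 350.8, 34.5], 0.82), ([455.8, 311.0, 19.0], 0.55)] [([617.6, -16.4, 13.8], 0.66), ([499.0, -31.5, 12.4], 0.64)] [([457.0, -355.1, 8.8], 0.73)]
top lid [458.0, -354.4, 262.5, 170.2, 4.4]
top mat [473.7, -267.1, 214.2, 9.0, 4.1]
```

View pics/t10.png

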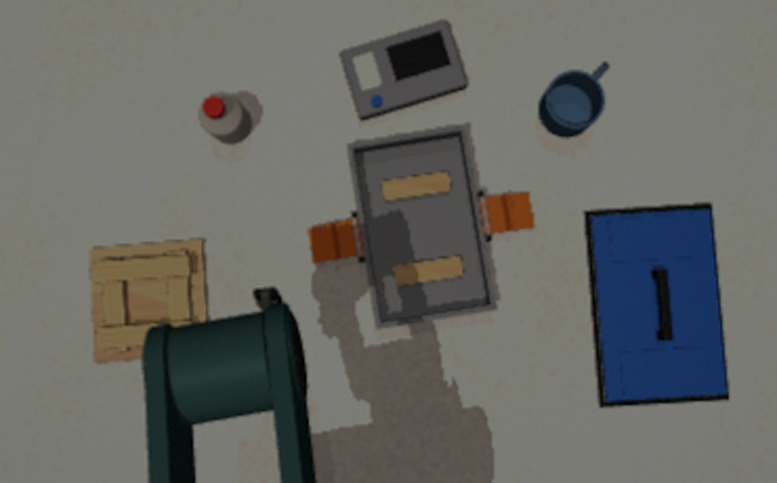

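View pics/t11.png

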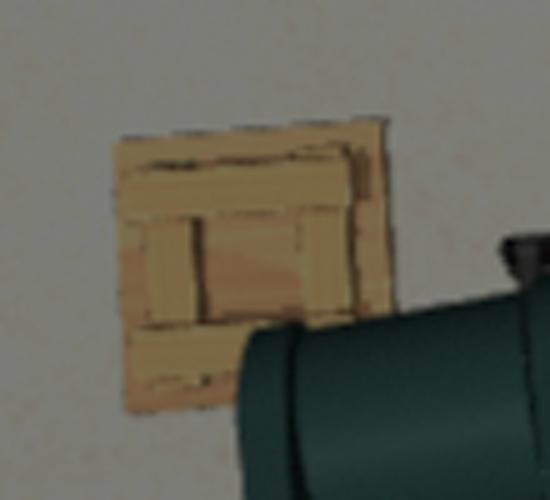

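View pics/s22.png

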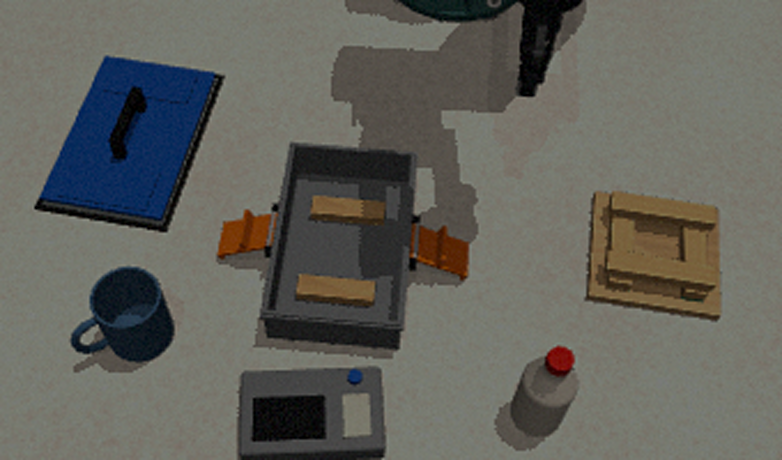

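```bash
python3 -c "
from h import *
get_image('top'); print(pp('top','lid')); st(); print(sign_off())"
```

```text
[([533.8, 113.6, 24.3], 0.67), ([454.9, -354.1, 12.5], 0.61), ([708.5, 251.3, 0.7], 0.28)]
t 45.0 tcp [408.1 149.4 234.3] rpy [179.7   0.   95.3] F [-0.2 -0.3 -1. ] w 46.4 q [ 0.19  0.13  1.87 -0.    1.14  0.1 ]
the job is handed in; nothing more can be done
None
```

The job is done and handed in at 45 s. I flipped both clips open, then laid the lid flat, handle up, on the mat. The four long slats form a two-layer crosswise tower: two on the green strips and two across them. Both short slats stayed in the tote.

**Final pictures:** both clips are open, two 95 mm slats are in the tote, and all four tower slats show. The bottle, mug and control box stand where they were. I never saw the lid knocked or the grip slip.

**Lid:** it measured within 2 mm of the mat's centre, at about (457, -354.5) in the last full check.

**Tower:** each slat's reported position is within about 4 mm of its target, which is the detector's own accuracy. The one exception is the first-layer slat at the board's -y side. The scene camera put it about 6 mm too far towards +y, but the top camera and the picture showed it on its strip.

**Detector errors:** there were a few plainly false hits, which I ignored. One was a "lid" on the open clip at +y, and another was a skewed outline of the mat where the lid covers it.

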